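# Load the row of sample vials into the dry-block heater

## Task

Move the row of four amber sample vials and jars from the white carrier into the dry-block heater, each into the aluminium block whose bore is made for its size (the smallest vial into the narrowest bore and so on up to the largest). Keep them upright, lower each one to the bottom of its bore before letting go, and leave the beaker and the yellow-lidded jar in between where they stand.

Things in the scene. Friction and masses are not known exactly. Their poses are not given: they have to be found in the camera images.
- vial_small: amber glass vial with a black cap, straight-sided, 18 mm wide, 66 mm high, closed, loose and upright in a bay of the carrier. Origin: centre of underside, z up; at the start its y axis runs along the row. Grip about 55 mm above the underside, fingers closing across the row (x). Carrier: fixed white tray 92 x 322 mm, 4 bays in a row 78 mm apart, floor 4 mm thick, fences 16 mm high, end grips 34 mm.
- vial_medium: amber glass vial with a black cap, straight-sided, 30 mm wide, 74 mm high, closed, loose and upright in a bay of the carrier. Origin: centre of underside, z up; at the start its y axis runs along the row. Grip about 60 mm above the underside, fingers closing across the row (x). Carrier and heater may be on either side.
- jar_large: amber glass jar with a black cap, straight-sided, 41 mm wide, 82 mm high, closed, loose and upright in a bay of the carrier. Origin: centre of underside, z up; at the start its y axis runs along the row. Grip about 64 mm above the underside, fingers closing across the row (x).
- jar_largest: amber glass jar with a black cap, straight-sided, 53 mm wide, 92 mm high, closed, loose and upright in a bay of the carrier. Origin: centre of underside, z up; at the start its y axis runs along the row. Grip about 70 mm above the underside, fingers closing across the row (x).
- block_small: bare aluminium block 78 x 76 x 50 mm with one upright bore, 26 mm wide, in its middle, for the 18 mm vial; one of four side by side in the heater, 78 mm apart, in any order, fixed. Origin: centre of underside, z up, y along the row. Top face at z 50 mm (90 above the bench), flat bore floor at z 24 mm. Heater: fixed white box 352 mm long, 90 mm high, with a sloping panel towards the robot.
- block_medium: bare aluminium block 78 x 76 x 50 mm with one upright bore, 38 mm wide, in its middle, for the 30 mm vial; one of four side by side in the heater, 78 mm apart, in any order, fixed. Origin: centre of underside, z up, y along the row. Top face at z 50 mm (90 above the bench), flat bore floor at z 24 mm.
- block_large: bare aluminium block 78 x 76 x 50 mm with one upright bore, 49 mm wide, in its middle, for the 41 mm jar; one of four side by side in the heater, 78 mm apart, in any order, fixed. Origin: centre of underside, z up, y along the row. Top face at z 50 mm (90 above the bench), flat bore floor at z 24 mm.
- block_largest: bare aluminium block 78 x 76 x 50 mm with one upright bore, 61 mm wide, in its middle, for the 53 mm jar; one of four side by side in the heater, 78 mm apart, in any order, fixed. Origin: centre of underside, z up, y along the row. Top face at z 50 mm (90 above the bench), flat bore floor at z 24 mm.
- beaker: empty upright glass beaker, 52 mm wide and 70 mm high, standing between carrier and heater; origin: centre of its underside. To be left alone.
- specimen_jar: white jar with a yellow lid, 54 mm wide and 66 mm high, standing between carrier and heater, farther from the robot; origin: centre of its underside. To be left alone.
Not all that is in view belongs to the job. Leave any pink or purple look-alike of the vial_medium alone. What is shaped like the jar_large but purple is not meant.

How it is judged:
By the outcome, as a careful person would: the job done as asked, in the order asked, and still so for the second after the job is handed in, with the robot touching nothing.
It also fails if it takes over 109 s, if anything falls off the work surface, if the arm or the gripper's body presses on something with over 40 N, if the wrist force passes 120 N, or if a joint passes its speed limit or range.

## Robot

A 6-joint arm with a two-finger parallel gripper is mounted at the origin on the work surface. World frame = base frame: x ahead of the robot, y to its left, z up, the work surface at z = 0. Lengths are in m, angles in rad, forces in N, time in s.
With the tool pointing down it reaches from about 0.375 to 0.975 m from the base axis. Payload 3.8 kg.
Tool frame: the origin (TCP) lies midway between the tips of the shut fingers; the grasp point (between the pads) lies 19 mm behind it; z points along the fingers, y is the line along which they close (so a half turn about z gives the same grasp; the last joint's range is limited). The gripper opens to 85 mm and grips with 20 to 120 N. Pads are 22 mm wide; open, the fingers measure 114 mm over their backs; the gripper's body (76 mm by 85 mm) begins 54 mm behind the grasp point. The pads swing forward as they close: fully open they stand 13 mm farther back than shut.
Start: joints at [-1.228, 0.264, 1.604, -0, 1.274, -0.037], TCP at [0.25, -0.627, 0.193] pointing down, gripper open.
Joint ranges: [-2.63, 2.63], [-0.94, 2.18], [0.31, 2.57], [-1.31, 4.45], [0, 2.66], [-2.55, 2.55]. Speed limits (rad/s): [2.57, 2.57, 3.14, 3.14, 3.14, 3.14].

## Interface

Orientations are given as a rotation vector (axis times angle).
In Python, from workcell import status, read_camera, workorder, masks_of gives the robot as it stands.
- The arm moves only by the tool drive_tool, never from a script. Its argument "rows" is a list of rows, each a list of 7 numbers: the turn, a rotation vector about the tool's x, y, z in degrees, then the shift along the tool's x, y, z in m, then the opening, from 0 (shut) to 1 (fully open). In form: [[ax, ay, az, tx, ty, tz, claw], ...]. A call has 1 to 8 rows; each row shifts and turns the commanded pose from where the row before left it, along the tool's axes as they then stand; what a row does not reach is not made up. A row lasts 1/12 s, in which the tool goes at most 41.7 mm and 7.16 degrees, less where a joint would pass 70% of its speed; a pose out of reach is approached as far as the arm can. A call is refused whole if a number of a shift passes 0.0417 or a number of a turn 7.16, either way. A call with a gripper value outside its range is refused whole. The fingers move at their own pace and stop on an object; "force" is the grip in N (left out, the last holds). Time passes only in rows, so rows that do not move let the fingers close. It gives the time, the measured TCP pose, the force, the opening and the grip force at its end, in the units of the state.
- status.read_state(): the state, without advancing time (a new reading comes with each control period).
- read_camera(name): name is "scene" or "top" or "wrist"; returns a dict with "color" (480x640x3 uint8, red, green, blue), "intrinsics" (3x3 intrinsics, pixels), "D" ([k1, k2, p1, p2, k3] as OpenCV has them; the pictures are not rectified), "world_from_camera" (4x4, takes a point from camera to world coordinates); the wrist camera has in their place "mount" (4x4, takes a point from camera to tool coordinates, whose origin is the TCP and whose axes are the flange's). Camera axes: x right, y up, looking along -z (the intrinsics and any distortion apply to the point x, -y, -z); pixel columns grow to the right and rows downward; lengths in m; the calibration is good to about 2 mm. A picture is of the moment at which its call begins: read the wrist's pose just before it. There is no depth.
- workorder.finish_job(): hands the job in; it is judged then, once.
Trained networks look in a picture, given as the dict that the camera call returned (one of the last four; its "shot" number tells which), for a name from the list of things; names that differ only in an ending like _2 or _b are one class to them, and where a whole thing is asked for, a point or a joint stands for the part that bears it (a point fixed in the world has none). Each returns a list of dicts, best first, with "score" (0 to 1); they miss things now and then, are a little off and sometimes report something else, mostly with a low value. They report only what shows in the picture. A call takes as long as a camera call. They do not tell look-alikes from the thing itself.
- masks_of(picture, name): "mask" (480x640 bool, what is visible of it) and "bbox" ([left, top, right, bottom] in pixels, round what is visible of it).
The state is a dict: "time": time; "q": joint angles; "joint_vel": joint speeds; "joint_torque": joint torques, N m; "tool_pos": TCP position; "tcp_rot": TCP orientation; "wrist_force": force on the tool from outside, world axes, zero at the start; "torque": the same for the moment, N m; "width": opening from 0.0 (shut) to 1.0 (fully open); "grip_force": force on a finger pad.
Only numpy, scipy, OpenCV 4.12 (cv2) and the standard library are available. Lean on these libraries where they do the work, as an engineer would, in place of code of your own. Each camera call takes 0.05 s, during which the arm holds its last target. There are 200 camera calls.

## Working session

There is one attempt and no reset: what is moved stays moved. The work goes in short steps, Python scripts to look and compute and a tool call to move; the robot and the scene stay as the last step left them, time stands still between calls to the robot, and variables do not carry over. Pictures are saved under pics/ and viewed, at most 14 in all, crops included, and the job is handed in when it is done.

Besides the shell and the picture viewer there is one more tool, called after "Emit:" by a JSON object that holds its "name" and its "arguments", one argument or row to a line. drive_tool: Moves the arm, as the interface text tells. Its arguments: {"type":"object","properties":{"rows":{"type":"array"},"force":{"type":"number"}},"required":["rows"]}

```bash
mkdir -p pics; ls; python3 - <<'E'
from workcell import status, read_camera
import cv2
print(status.read_state())
for n in("top","scene"):
    p=read_camera(n); cv2.imwrite(f"pics/{n}0.png",p["color"][:,:,::-1]); print(n,p["intrinsics"],p["D"],p["world_from_camera"])
E
```

```text
pics
{'time': 0.0, 'q': array([-1.22789892e+00,  2.64724928e-01,  1.60538357e+00, -2.53101363e-05,
        1.27374068e+00, -3.69106806e-02]), 'joint_vel': array([ 0.00045025, -0.00165586, -0.00015549, -0.0008728 , -0.00342332,
       -0.00011562]), 'joint_torque': array([ 5.35848030e-04, -5.15114129e+01, -3.67311859e+01,  2.87192133e-04,
        1.30734299e-02, -5.53682668e-06]), 'tool_pos': array([ 0.24995231, -0.6261147 ,  0.19127601]), 'tcp_rot': array([-3.08292550e+00, -5.92612863e-01,  5.77326461e-04]), 'wrist_force': array([0.29788091, 0.01665199, 0.66958002]), 'torque': array([-0.02689442, -0.01029757, -0.03244549]), 'grip_force': 0.0, 'width': 1.0027720560335307}
top [[477.52961414   0.         314.32525772]
 [  0.         477.52961414 240.10320592]
 [  0.           0.           1.        ]] [-0.01158747  0.          0.          0.          0.        ] [[-0.01471882  0.99442604 -0.10440407  0.38639897]
 [-0.99976053 -0.01632748 -0.01457012  0.00417825]
 [-0.01619356  0.10416462  0.99442823  1.0409019 ]
 [ 0.          0.          0.          1.        ]]
scene [[487.78628177   0.         310.43996549]
 [  0.         487.78628177 239.41731523]
 [  0.           0.           1.        ]] [-0.01954338  0.          0.          0.          0.        ] [[-0.04716623 -0.76806691  0.63863023  1.13428089]
 [ 0.99886851 -0.04016209  0.02546966  0.02170001]
 [ 0.00608632  0.63910894  0.76909214  0.79977086]
 [ 0.          0.          0.          1.        ]]
```

View pics/top0.png

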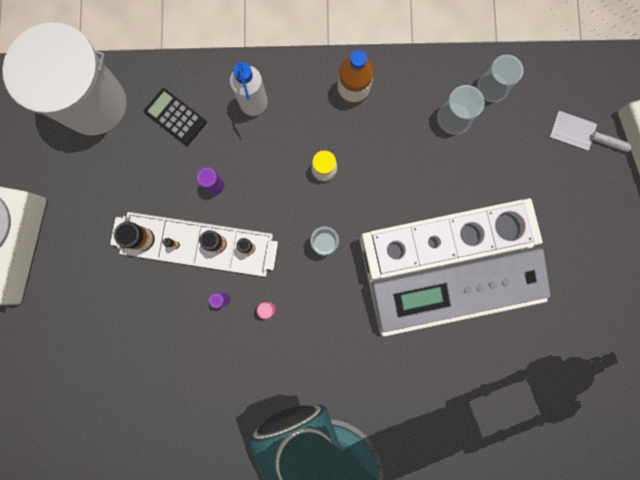

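View pics/scene0.png

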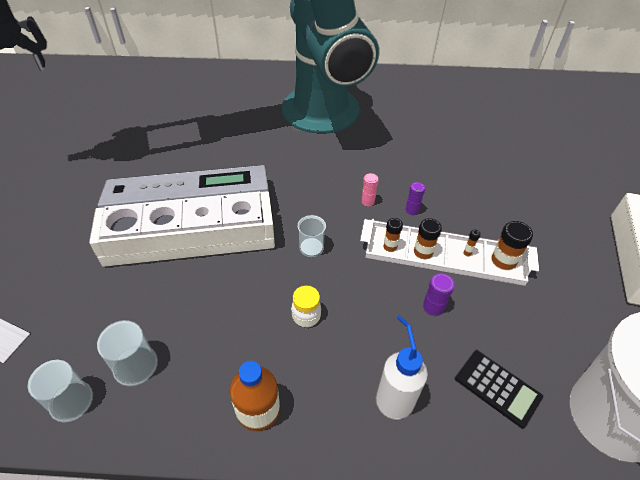

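Top view: the carrier is at left, with jar_largest at (130,235), vial_small (170,243), jar_large (211,240) and vial_medium (246,246). The heater is at right, with bores medium (396,250), small (434,241), large (472,234) and largest (510,226). The look-alikes stand outside the carrier: purple at (208,180) and (218,300), pink at (265,310).

```bash
cat > h.py <<'E'
import numpy as np, cv2
from scipy.optimize import least_squares
from scipy.spatial.transform import Rotation as R
from workcell import status, read_camera, masks_of
DIM=dict(vial_small=(.018,.066),vial_medium=(.030,.074),jar_large=(.041,.082),jar_largest=(.053,.092))
def project(p,P,T=None):
    T=p["world_from_camera"] if T is None else T
    c=(np.atleast_2d(P)-T[:3,3])@T[:3,:3]
    c=c*[1,-1,-1]
    return cv2.projectPoints(c.reshape(-1,1,3),np.zeros(3),np.zeros(3),p["intrinsics"],np.array(p["D"]))[0][:,0]
def to_plane(p,uv,z,T=None):
    T=p["world_from_camera"] if T is None else T
    n=cv2.undistortPoints(np.array(uv,float).reshape(-1,1,2),p["intrinsics"],np.array(p["D"]))[:,0]
    d=np.c_[n[:,0],-n[:,1],-np.ones(len(n))]@T[:3,:3].T
    return T[:3,3]+d*((z-T[2,3])/d[:,2])[:,None]
def wristT(p,s):
    M=np.eye(4);M[:3,:3]=R.from_rotvec(s["tcp_rot"]).as_matrix();M[:3,3]=s["tool_pos"]
    return M@p["mount"]
E
python3 - <<'E'
from h import *
for n in("top","scene"):
    p=read_camera(n); vis=p["color"][:,:,::-1].copy()
    for o in list(DIM)+["block_small","block_medium","block_large","block_largest","beaker","specimen_jar"]:
        for m in masks_of(p,o)[:3]:
            k=m["mask"]; ys,xs=np.nonzero(k)
            z=DIM[o][1]/2+.004 if o in DIM else .09 if "block" in o else .035
            col=p["color"][k].mean(0).round()
            print(n,o,round(m["score"],2),m["bbox"],k.sum(),to_plane(p,[xs.mean(),ys.mean()],z)[0].round(4),col)
E
```

```text
top vial_medium 0.67 [209.2, 293.7, 230.4, 308.4] 241 [0.3691 0.2194 0.041 ] [130.  71. 158.]
top vial_medium 0.57 [259.9, 303.3, 273.4, 319.6] 236 [0.3462 0.1205 0.041 ] [225. 142. 170.]
top vial_medium 0.55 [235.8, 235.8, 257.5, 253.9] 224 [0.4809 0.1637 0.041 ] [83. 78. 75.]
top jar_large 0.93 [201.8, 234.3, 226.0, 253.9] 504 [0.4911 0.2333 0.045 ] [84. 79. 76.]
top jar_large 0.93 [198.0, 167.9, 224.8, 192.5] 533 [0.6215 0.2394 0.045 ] [117.  64. 143.]
top jar_largest 0.82 [113.4, 220.7, 153.5, 250.2] 899 [0.5043 0.3991 0.05  ] [75. 67. 62.]
top block_small 0.65 [411.3, 220.7, 453.8, 263.0] 1513 [ 0.4783 -0.2201  0.09  ] [226. 220. 222.]
top block_medium 0.7 [371.1, 225.8, 421.1, 274.3] 1552 [ 0.4625 -0.1421  0.09  ] [211. 206. 207.]
top block_large 0.57 [451.4, 212.6, 498.1, 259.6] 1546 [ 0.4928 -0.2958  0.09  ] [197. 192. 194.]
top block_largest 0.72 [486.2, 206.3, 532.7, 248.9] 1538 [ 0.5084 -0.3719  0.09  ] [172. 166. 169.]
top beaker 0.63 [312.8, 225.3, 339.2, 258.0] 616 [ 0.4903 -0.0027  0.035 ] [159. 167. 168.]
top specimen_jar 0.96 [312.3, 149.4, 338.1, 179.6] 622 [ 0.6523
[... 676 characters left out ...]
] [92. 75. 61.]
scene jar_largest 0.82 [488.7, 220.4, 532.5, 268.7] 1392 [0.5049 0.3969 0.05  ] [92. 75. 62.]
scene block_small 0.95 [181.8, 193.5, 222.1, 229.9] 1271 [ 0.4881 -0.2204  0.09  ] [231. 228. 230.]
scene block_large 0.75 [140.8, 196.6, 185.4, 231.2] 1283 [ 0.5014 -0.2958  0.09  ] [208. 204. 207.]
scene block_largest 0.62 [99.6, 204.4, 141.3, 237.5] 1292 [ 0.5177 -0.3723  0.09  ] [185. 181. 185.]
scene beaker 0.87 [296.1, 214.6, 326.1, 259.9] 968 [ 0.4884 -0.0028  0.035 ] [162. 174. 177.]
scene specimen_jar 0.63 [292.6, 287.3, 323.8, 329.1] 1027 [ 0.6588 -0.0043  0.035 ] [218. 210. 103.]
scene specimen_jar 0.46 [488.1, 218.4, 534.2, 267.2] 1359 [0.4912 0.4049 0.035 ] [89. 72. 59.]
```

```bash
python3 - <<'E'
from h import *
a=cv2.imread("pics/top0.png")[195:285,355:550]; b=cv2.imread("pics/scene0.png")[180:270,85:280]
z=lambda i:cv2.resize(i,None,fx=4,fy=3.3*4/3.3,interpolation=cv2.INTER_NEAREST)
o=np.vstack([cv2.resize(a,(640,295),interpolation=cv2.INTER_NEAREST),cv2.resize(b,(640,295),interpolation=cv2.INTER_NEAREST)])
cv2.imwrite("pics/bores.png",o)
E
```

```text
(no output)
```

View pics/bores.png

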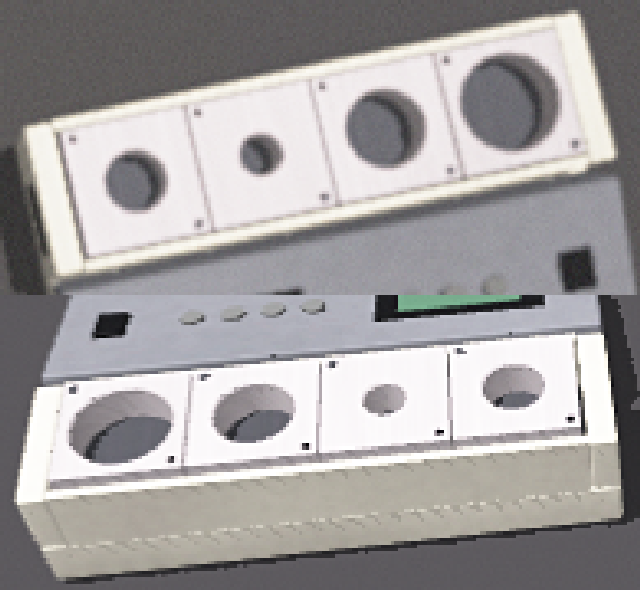

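The crop confirms the bore order seen from the top, left to right: medium, small, large, largest. Their rim centres are at about (397,250), (435,242), (473,234) and (511,226). I'll refine the blocks with a rigid row fit and the vials with cylinder silhouettes.

```bash
python3 - <<'E'
from h import *
t=read_camera("top"); s=read_camera("scene")
uv=dict(t=[(396.7,250.2),(434.8,241.7),(472.8,234),(510.7,226.3)],s=[(241.9,208.3),(201.8,211.8),(162.1,216.3),(121.7,220.7)])
def f(v):
    k=(np.arange(4)-1.5)*.078
    P=np.c_[v[0]+k*np.sin(v[2]),v[1]-k*np.cos(v[2]),np.full(4,v[3])]
    return P
for cams in ("t","s","ts"):
    r=least_squares(lambda v:np.concatenate([(project(dict(t=t,s=s)[c],f([*v[:3],.09]))-uv[c]).ravel() for c in cams]),[.48,-.26,.2])
    print(cams,r.x.round(4),np.abs(r.fun).max().round(2)); print(f([*r.x,.09]).round(4)[:,:2])
r=least_squares(lambda v:np.concatenate([(project(dict(t=t,s=s)[c],f(v))-uv[c]).ravel() for c in "ts"]),[.48,-.26,.2,.09]);print(r.x.round(4))
# vials: silhouette mask fit
a=np.linspace(0,2*np.pi,40)
for o,(d,h) in DIM.items():
    est=[]
    for n,p in(("t",t),("s",s)):
        for m in masks_of(p,o):
            k=m["mask"]; c=p["color"][k].astype(float).mean(0)
            if c[2]>c[0]-5: continue
            ys,xs=np.nonzero(k)
            g=to_plane(p,[xs.mean(),ys.mean()],.004+h/2)[0]
            if not(.44<g[0]<.54 and .13<g[1]<.43): continue
            def res(v,p=p,xs=xs,ys=ys):
                C=np.c_[v[0]+d/2*np.cos(a),v[1]+d/2*np.sin(a)]
                P=np.vstack([np.c_[C,np.full(40,.004+h)],np.c_[C,np.full(40,.016 if n=="s" else .004)]])
                q=project(p,P); hull=cv2.convexHull(q.astype(np.float32))[:,0]
                M=cv2.moments(hull); return [M["m10"]/M["m00"]-xs.mean(),M["m01"]/M["m00"]-ys.mean()]
            q=least_squares(res,g[:2],diff_step=1e-3).x
            est.append((n,round(m["score"],2),q.round(4)))
    print(o,est)
# dark cap tops in top picture
gray=t["color"].max(2)
for o,g in dict(jar_largest=(.504,.398),vial_small=(.4926,.322),jar_large=(.491,.233),vial_medium=(.482,.163)).items():
    for p,nm in((t,"t"),(s,"s")):
        u=project(p,[[*g,DIM[o][1]+.004]])[0]; x,y=u.astype(int); w=28
        sub=(p["color"].max(2)[y-w:y+w,x-w:x+w]<60).astype(np.uint8)
        nn,l,st,ce=cv2.connectedComponentsWithStats(sub)
        i=min(range(1,nn),key=lambda i:np.hypot(*(ce[i]-w))-st[i,4]*.02)
        print(o,nm,st[i],to_plane(p,ce[i]+[x-w,y-w],DIM[o][1]+.004-.004)[0].round(4))
E
```

```text
t [ 0.4858 -0.2603  0.1901] 0.33
[[ 0.4637 -0.1454]
 [ 0.4784 -0.222 ]
 [ 0.4932 -0.2986]
 [ 0.5079 -0.3752]]
s [ 0.4935 -0.2578  0.1958] 0.37
[[ 0.4708 -0.143 ]
 [ 0.486  -0.2196]
 [ 0.5011 -0.2961]
 [ 0.5163 -0.3726]]
ts [ 0.4885 -0.2596  0.1926] 2.23
[[ 0.4661 -0.1448]
 [ 0.481  -0.2213]
 [ 0.496  -0.2979]
 [ 0.5109 -0.3744]]
[ 0.4866 -0.2616  0.1923  0.0827]
vial_small [('t', 0.7, array([0.4897, 0.3237])), ('s', 0.51, array([0.4971, 0.3214]))]
vial_medium [('t', 0.68, array([0.4805, 0.1632])), ('s', 0.68, array([0.5019, 0.3987])), ('s', 0.63, array([0.4883, 0.1616]))]
jar_large [('t', 0.77, array([0.4902, 0.2324])), ('s', 0.95, array([0.4999, 0.2295])), ('s', 0.64, array([0.507 , 0.3952]))]
jar_largest [('t', 0.81, array([0.5039, 0.397 ])), ('t', 0.53, array([0.4898, 0.2291])), ('s', 0.65, array([0.5119, 0.3923]))]
jar_largest t [ 19  18  20  21 328] [0.5047 0.3985 0.092 ]
jar_largest s [ 10  20  32  28 609] [0.5147 0.3917 0.092 ]
vial_small t [28 28  2  3  5] [0.4915 0.324  0.066 ]
vial_small s [22 26 11 11 77] [0.4978 0.3203 0.066 ]
jar_large t [ 23  22  14  14 154] [0.4918 0.2329 0.082 ]
jar_large s [ 16  23  23  21 343] [0.5008 0.229  0.082 ]
vial_medium t [24 26 10  8 56] [0.4813 0.1634 0.074 ]
vial_medium s [ 20  25  17  15 178] [0.4892 0.1613 0.074 ]
```

```bash
cat >> h.py <<'E'
def plan(x,y,z,ang,step=.035):
    """rows to bring TCP to xyz with tool y at ang deg (mod 180), tool down: turn first, then shift in the turned frame"""
    s=status.read_state(); M=R.from_rotvec(s["tcp_rot"])
    for a in (ang,ang+180):
        yv=np.array([np.cos(np.radians(a)),np.sin(np.radians(a)),0]); zv=np.array([0,0,-1.]); G=R.from_matrix(np.c_[np.cross(yv,zv),yv,zv])
        rv=(M.inv()*G).as_rotvec(degrees=True)
        if np.linalg.norm(rv)<=91: break
    d=G.inv().apply(np.array([x,y,z])-s["tool_pos"]); n=int(np.ceil(np.linalg.norm(d)/step)); m=int(np.ceil(np.linalg.norm(rv)/7))
    print("pos",s["tool_pos"].round(4),"t",round(s["time"],2),"| turn",rv.round(2),f"/{m} | shift",d.round(4),f"/{n} =",(d/max(n,1)).round(4))
E
python3 - <<'E'
from h import *
s=status.read_state();print(R.from_rotvec(s["tcp_rot"]).as_matrix().round(3)); p=read_camera("wrist");print(p["mount"].round(4),p["intrinsics"].round(1),p["D"])
plan(.45,-.26,.25,10.9)
E
```

```text
[[ 0.929  0.371 -0.   ]
 [ 0.371 -0.929  0.   ]
 [-0.    -0.    -1.   ]]
[[-6.000e-04  9.471e-01  3.209e-01  8.330e-02]
 [ 1.000e+00  6.000e-04  3.000e-04 -2.000e-04]
 [ 1.000e-04  3.209e-01 -9.471e-01 -1.817e-01]
 [ 0.000e+00  0.000e+00  0.000e+00  1.000e+00]] [[355.7   0.  320.8]
 [  0.  355.7 244.6]
 [  0.    0.    1. ]] [-0.00418152  0.          0.          0.          0.        ]
pos [ 0.2502 -0.6269  0.1926] t 1.75 | turn [ -0.     0.   -79.14] /12 | shift [ 0.3225  0.2655 -0.0574] /13 = [ 0.0248  0.0204 -0.0044]
```

Emit:
{"name": "drive_tool", "arguments": {
  "rows": [
    [0,0,-6.6,0,0,-0.01,1],
    [0,0,-6.6,0,0,-0.01,1],
    [0,0,-6.6,0,0,-0.01,1],
    [0,0,-6.6,0,0,-0.01,1],
    [0,0,-6.6,0,0,-0.01,1],
    [0,0,-6.6,0,0,-0.01,1],
    [0,0,-6.6,0,0,0,1],
    [0,0,-6.6,0,0,0,1]
  ],
  "force": 40
}}

```text
time: 2.42
tool_pos: [0.2505, -0.6275, 0.254]
tcp_rot: [2.493, 1.909, -0.001]
wrist_force: [-1.1, -0.9, -0.6]
width: 1.001
grip_force: 0.0
```

Emit:
{"name": "drive_tool", "arguments": {
  "rows": [
    [0,0,-6.6,0,0,0,1],
    [0,0,-6.6,0,0,0,1],
    [0,0,-6.6,0,0,0,1],
    [0,0,-6.6,0,0,0,1],
    [0,0,0,0.025,0.02,0,1],
    [0,0,0,0.025,0.02,0,1],
    [0,0,0,0.025,0.02,0,1],
    [0,0,0,0.025,0.02,0,1]
  ]
}}

```text
time: 3.08
tool_pos: [0.31, -0.5124, 0.2525]
tcp_rot: [-2.0, -2.423, -0.0]
wrist_force: [0.3, 0.4, 0.3]
width: 1.001
grip_force: 0.0
```

Emit:
{"name": "drive_tool", "arguments": {
  "rows": [
    [0,0,0,0.025,0.02,0,1],
    [0,0,0,0.025,0.02,0,1],
    [0,0,0,0.025,0.02,0,1],
    [0,0,0,0.025,0.02,0,1],
    [0,0,0,0.025,0.02,0,1],
    [0,0,0,0.025,0.02,0,1],
    [0,0,0,0.025,0.02,0,1],
    [0,0,0,0.025,0.02,0,1]
  ]
}}

```text
time: 3.75
tool_pos: [0.4293, -0.2853, 0.2529]
tcp_rot: [1.999, 2.423, 0.0]
wrist_force: [0.0, 0.7, -0.2]
width: 1.001
grip_force: 0.0
```

Emit:
{"name": "drive_tool", "arguments": {
  "rows": [
    [0,0,0,0.02,0.02,0,1],
    [0,0,0,0,0,0,1],
    [0,0,0,0,0,0,1]
  ]
}}

```text
time: 4.0
tool_pos: [0.4453, -0.2622, 0.2528]
tcp_rot: [1.995, 2.426, -0.0]
wrist_force: [-0.2, -1.0, -0.7]
width: 0.999
grip_force: 0.0
```

```bash
python3 - <<'E'
from h import *
s=status.read_state(); p=read_camera("wrist"); cv2.imwrite("pics/w1.png",p["color"][:,:,::-1]); np.savez("w1.npz",T=wristT(p,s),K=p["intrinsics"],D=p["D"])
T=wristT(p,s)
for nm,o,a in(("top",(.4858,-.2603),.1901),("scene",(.4935,-.2578),.1958)):
    k=(np.arange(4)-1.5)*.078
    print(nm,project(p,np.c_[o[0]+k*np.sin(a),o[1]-k*np.cos(a),np.full(4,.09)],T).round(1).tolist())
E
```

```text
top [[365.6, 90.9], [362.0, 178.8], [358.9, 254.8], [356.2, 321.1]]
scene [[373.9, 89.7], [370.2, 177.8], [367.0, 253.9], [364.1, 320.3]]
```

View pics/w1.png

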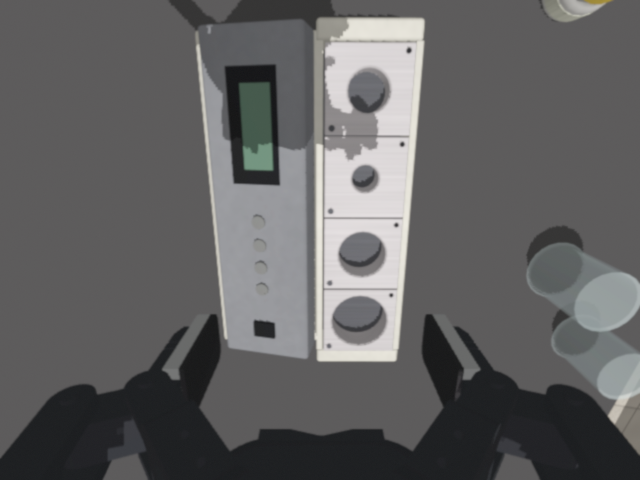

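```bash
python3 - <<'E'
import cv2
a=cv2.imread("pics/w1.png")[35:360,315:425]
cv2.imwrite("pics/w1c.png",cv2.resize(cv2.rotate(a,cv2.ROTATE_90_COUNTERCLOCKWISE),None,fx=2.4,fy=2.4,interpolation=cv2.INTER_CUBIC))
E
```

```text
(no output)
```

View pics/w1c.png

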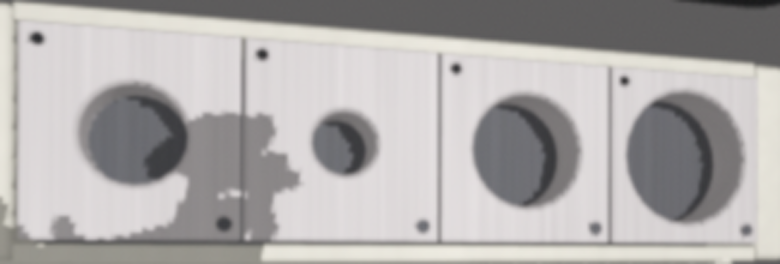

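```bash
python3 - <<'E'
from h import *
f=np.load("w1.npz"); p=dict(intrinsics=f["K"],D=f["D"]);T=f["T"]
uv=np.array([(368.4,90.4),(364.4,178.8),(361.3,254.4),(358.6,320.4)])
k=(np.arange(4)-1.5)*.078
F=lambda v:np.c_[v[0]+k*np.sin(v[2]),v[1]-k*np.cos(v[2]),np.full(4,.09)]
r=least_squares(lambda v:(project(p,F(v),T)-uv).ravel(),[.486,-.26,.19]);print(r.x.round(4),r.fun.round(1));print(F(r.x)[:,:2].round(4))
plan(.46,.25,.25,-5.6,.04)
E
```

```text
[ 0.4882 -0.2595  0.1906] [-0.1  0.   0.2 -0.4  0.   0.1 -0.1  0.4]
[[ 0.466  -0.1446]
 [ 0.4808 -0.2212]
 [ 0.4955 -0.2978]
 [ 0.5103 -0.3744]]
pos [ 0.4448 -0.2631  0.2528] t 4.05 | turn [-0.    0.04 16.66] /3 | shift [ 0.5121 -0.0349  0.0028] /13 = [ 0.0394 -0.0027  0.0002]
```

Emit:
{"name": "drive_tool", "arguments": {
  "rows": [
    [0,0,5.55,0,0,0,1],
    [0,0,5.55,0,0,0,1],
    [0,0,5.55,0,0,0,1],
    [0,0,0,0.039,-0.003,0,1],
    [0,0,0,0.039,-0.003,0,1],
    [0,0,0,0.039,-0.003,0,1],
    [0,0,0,0.039,-0.003,0,1],
    [0,0,0,0.039,-0.003,0,1]
  ]
}}

```text
time: 4.72
tool_pos: [0.4486, -0.0678, 0.2527]
tcp_rot: [2.332, 2.104, -0.0]
wrist_force: [1.2, 0.5, 0.5]
width: 0.996
grip_force: 0.0
```

Emit:
{"name": "drive_tool", "arguments": {
  "rows": [
    [0,0,0,0.039,-0.003,0,1],
    [0,0,0,0.039,-0.003,0,1],
    [0,0,0,0.039,-0.003,0,1],
    [0,0,0,0.039,-0.003,0,1],
    [0,0,0,0.039,-0.003,0,1],
    [0,0,0,0.039,-0.003,0,1],
    [0,0,0,0,0,0,1],
    [0,0,0,0,0,0,1]
  ]
}}

```text
time: 5.38
tool_pos: [0.4545, 0.1675, 0.2525]
tcp_rot: [2.326, 2.111, -0.001]
wrist_force: [-0.7, 0.5, -0.3]
width: 0.998
grip_force: 0.0
```

```bash
python3 - <<'E'
from h import *
s=status.read_state(); p=read_camera("wrist"); T=wristT(p,s); cv2.imwrite("pics/w2.png",p["color"][:,:,::-1]); np.savez("w2.npz",T=T,K=p["intrinsics"],D=p["D"])
print(s["tool_pos"],s["time"])
for o,g in dict(jar_largest=(.504,.398),vial_small=(.4915,.324),jar_large=(.491,.2325),vial_medium=(.481,.1634)).items():
    print(o,project(p,[[*g,DIM[o][1]+.004]],T).round(1))
E
```

```text
[0.45450019 0.16749775 0.25245861] 5.3833
jar_largest [[355.4 -83.8]]
vial_small [[344.3  34.9]]
jar_large [[352.3 140.8]]
vial_medium [[346.5 211.2]]
```

View pics/w2.png

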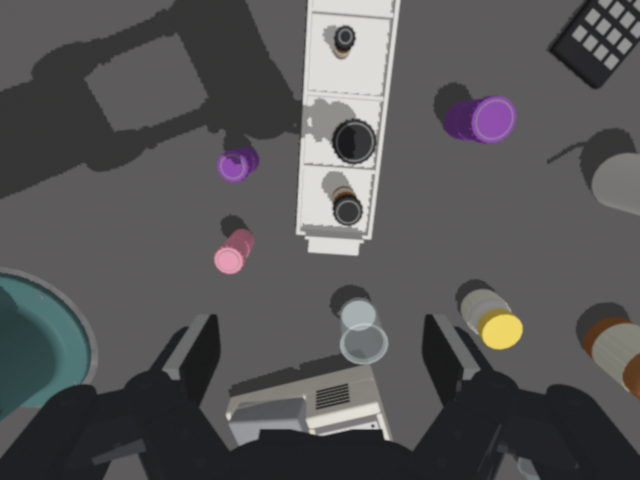

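```bash
python3 - <<'E'
import cv2
a=cv2.imread("pics/w2.png")[0:265,210:400]
cv2.imwrite("pics/w2c.png",cv2.resize(cv2.rotate(a,cv2.ROTATE_90_COUNTERCLOCKWISE),None,fx=3,fy=3,interpolation=cv2.INTER_CUBIC))
E
```

```text
(no output)
```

View pics/w2c.png

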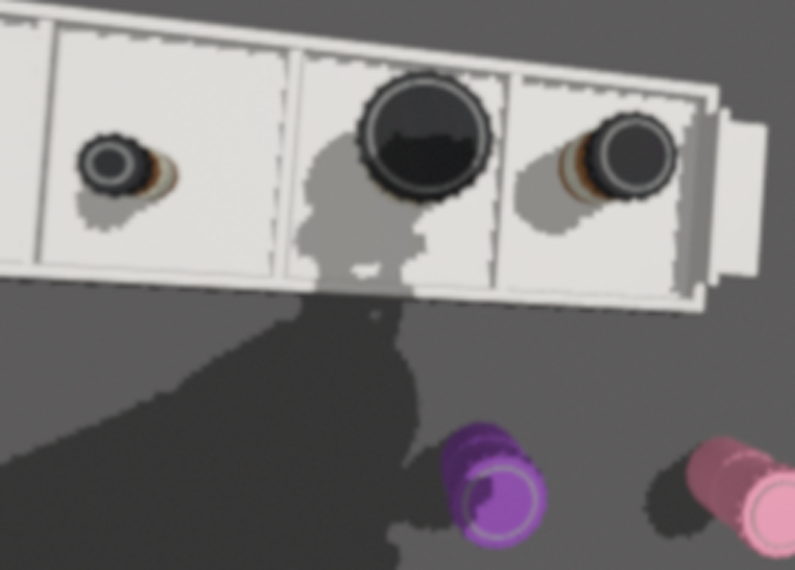

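The wrist crop shows amber, black-capped containers in the white carrier: vial_small at (345,36), jar_large (354,141) and vial_medium (348,212). These match the description in colour and place. The purple ones at (235,165) and (493,120) and the pink one at (229,260) are loose on the bench, so they are the look-alikes. I'll start with vial_small.

```bash
python3 - <<'E'
from h import *
f=np.load("w2.npz"); p=dict(intrinsics=f["K"],D=f["D"]);T=f["T"]
for o,uv in dict(vial_small=(345,36.3),jar_large=(353.7,141.3),vial_medium=(347.7,211.7)).items(): print(o,to_plane(p,[uv],DIM[o][1]+.004,T).round(4))
x,y=to_plane(p,[(345,36.3)],.07,T)[0][:2]
plan(x,y,.13,-5.6,.038)
E
```

```text
vial_small [[0.492  0.3228 0.07  ]]
jar_large [[0.4923 0.2319 0.086 ]]
vial_medium [[0.4821 0.1628 0.078 ]]
pos [0.4545 0.1662 0.2524] t 5.43 | turn [-0.01  0.07 -0.04] /1 | shift [0.1595 0.022  0.1224] /6 = [0.0266 0.0037 0.0204]
```

Emit:
{"name": "drive_tool", "arguments": {
  "rows": [
    [0,0,0,0.0265,0.0037,0.02,1],
    [0,0,0,0.0265,0.0037,0.02,1],
    [0,0,0,0.0265,0.0037,0.02,1],
    [0,0,0,0.0265,0.0037,0.02,1],
    [0,0,0,0.0265,0.0037,0.02,1],
    [0,0,0,0.0265,0.0037,0.02,1],
    [0,0,0,0,0,0,1],
    [0,0,0,0,0,0,1]
  ]
}}

```text
time: 6.1
tool_pos: [0.4921, 0.3207, 0.1305]
tcp_rot: [-2.33, -2.107, 0.007]
wrist_force: [0.3, -0.8, 1.0]
width: 1.003
grip_force: 0.0
```

```bash
python3 - <<'E'
from h import *
s=status.read_state(); p=read_camera("wrist"); T=wristT(p,s)
cv2.imwrite("pics/w3.png",p["color"][:,:,::-1])
print(project(p,[[.492,.3228,.070]],T))
for m in masks_of(p,"vial_small")[:2]: print(m["score"],m["bbox"])
plan(.492,.3228,.04,-5.6)
E
```

```text
[[320.08799084 243.03724686]]
0.77 [305.6, 210.3, 333.4, 255.4]
pos [0.4931 0.3209 0.1331] t 6.2 | turn [ 0.02  0.03 -0.21] /1 | shift [ 0.0018 -0.0013  0.0931] /3 = [ 0.0006 -0.0004  0.031 ]
```

View pics/w3.png

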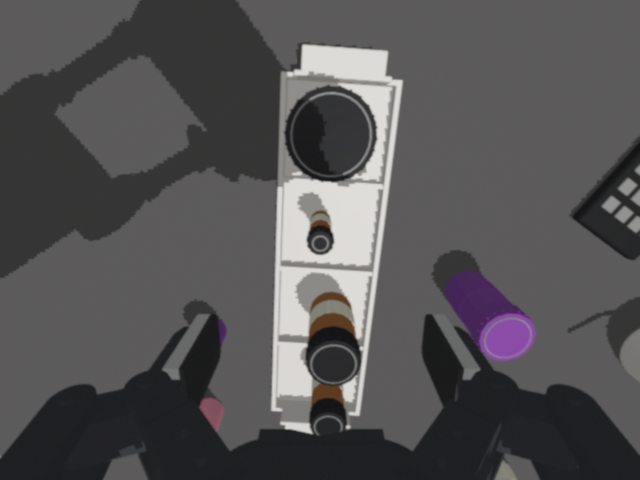

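The cap shows at (320,242), as predicted, so I descend and grip.

Emit:
{"name": "drive_tool", "arguments": {
  "rows": [
    [0,0,0,0.0005,0,0.031,1],
    [0,0,0,0.0005,0,0.031,1],
    [0,0,0,0.0005,0,0.031,1],
    [0,0,0,0,0,0,1],
    [0,0,0,0,0,0,0],
    [0,0,0,0,0,0,0],
    [0,0,0,0,0,0,0],
    [0,0,0,0,0,0,0]
  ],
  "force": 30
}}

```text
time: 6.87
tool_pos: [0.4945, 0.3253, 0.0426]
tcp_rot: [2.329, 2.107, 0.008]
wrist_force: [-0.0, -0.2, 0.9]
width: 0.454
grip_force: 0.0
```

Emit:
{"name": "drive_tool", "arguments": {
  "rows": [
    [0,0,0,0,0,0,0],
    [0,0,0,0,0,0,0],
    [0,0,0,0,0,0,0],
    [0,0,0,0,0,0,0]
  ]
}}

```text
time: 7.2
tool_pos: [0.4924, 0.3245, 0.0399]
tcp_rot: [2.329, 2.109, 0.0]
wrist_force: [0.1, -0.8, -0.0]
width: 0.002
grip_force: 0.0
```

```bash
python3 - <<'E'
from h import *
p=read_camera("wrist"); s=read_camera("scene")
a=p["color"][100:480,150:490]; b=cv2.resize(s["color"][170:290,350:550],None,fx=2.2,fy=2.2)
o=np.zeros((400,780,3),np.uint8); o[:380,:340]=a; o[:264,340:780]=b
cv2.imwrite("pics/w4.png",o[:,:,::-1]); 
E
```

```text
(no output)
```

View pics/w4.png

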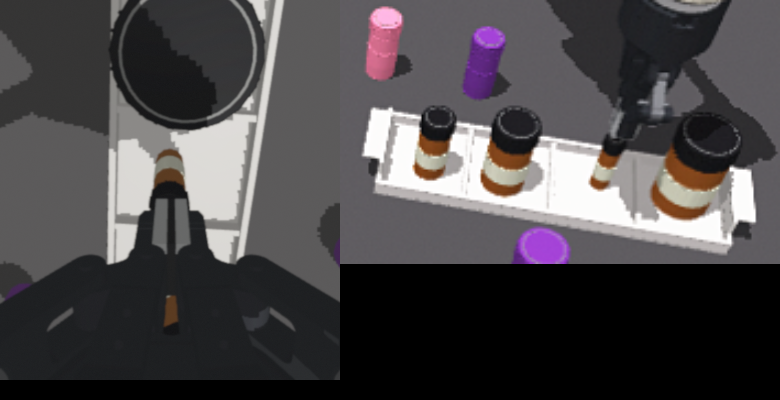

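```bash
python3 - <<'E'
from h import *
s=status.read_state(); p=read_camera("wrist"); T=wristT(p,s); tp=s["tool_pos"]
print(tp,s["width"],s["grip_force"])
print("tcp, grasp", project(p,[tp,tp+[0,0,.019]],T).round(0).tolist())
print("vial top/bottom", project(p,[[.492,.3228,.07],[.492,.3228,.055],[.492,.3228,.004]],T).round(0).tolist())
for n in("wrist","scene","top"):
    p=read_camera(n); T=wristT(p,status.read_state()) if n=="wrist" else p["world_from_camera"]
    for m in masks_of(p,"vial_small")[:1]: print(n,m["score"],m["bbox"], to_plane(p,[(m["bbox"][0]/2+m["bbox"][2]/2,m["bbox"][1])],.004,T))
    cv2.imwrite(f"pics/d_{n}.png",p["color"][:,:,::-1])
a=cv2.imread("pics/d_wrist.png")[180:420,200:440]; b=cv2.imread("pics/d_scene.png")[200:270,440:510]; 
cv2.imwrite("pics/w5.png",np.hstack([cv2.resize(a,(400,400)),cv2.resize(b,(400,400))]))
E
```

```text
[0.49223812 0.32442021 0.0395515 ] -0.002085051413763365 0.0
tcp, grasp [[320.0, 281.0], [320.0, 297.0]]
vial top/bottom [[320.0, 311.0], [320.0, 297.0], [320.0, 261.0]]
wrist 0.76 [295.3, 248.0, 340.2, 311.7] [[0.49137598 0.33177775 0.004     ]]
scene 0.51 [463.3, 227.5, 486.5, 259.4] [[0.42112868 0.35115413 0.004     ]]
top 0.43 [168.0, 239.2, 182.1, 251.9] [[0.50227999 0.32527145 0.004     ]]
```

View pics/w5.png

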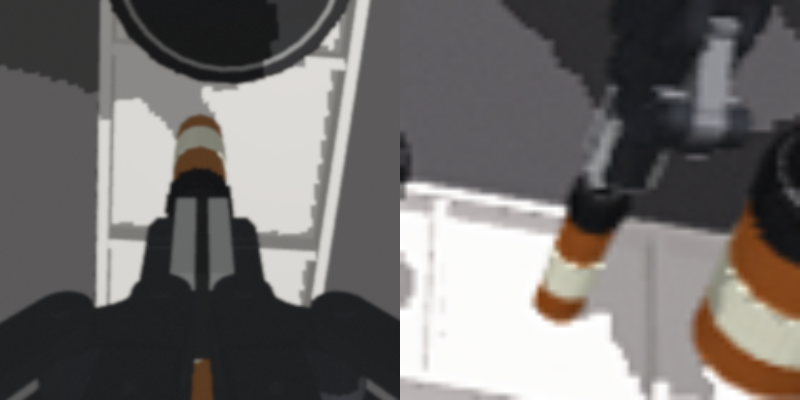

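The fingers shut on air. In the picture the shut tips sit at about z = 78 mm, just above the 70 mm cap, while the reported TCP is at 40 mm. The images of the open and shut fingers both put the real tips about 38 mm behind the reported TCP. I'll open and go lower, which clears the fences and floor on either reading.

Emit:
{"name": "drive_tool", "arguments": {
  "rows": [
    [0,0,0,0,0,0,1],
    [0,0,0,0,0,0,1],
    [0,0,0,0,0,0,1],
    [0,0,0,0,0,0,1],
    [0,0,0,0,0,0,1],
    [0,0,0,0,0,0,1],
    [0,0,0,0,0,0,1],
    [0,0,0,0,0,0.01,1]
  ]
}}

```text
time: 8.32
tool_pos: [0.4942, 0.3255, 0.0314]
tcp_rot: [2.328, 2.108, 0.007]
wrist_force: [0.3, 0.4, 0.8]
width: 1.002
grip_force: 0.0
```

Emit:
{"name": "drive_tool", "arguments": {
  "rows": [
    [0,0,0,0,0,0.01,1],
    [0,0,0,0,0,0.01,1],
    [0,0,0,0,0,0,1],
    [0,0,0,0,0,0,1]
  ]
}}

```text
time: 8.65
tool_pos: [0.4909, 0.3235, 0.0077]
tcp_rot: [-2.328, -2.108, 0.005]
wrist_force: [-1.0, -0.6, 1.0]
width: 0.996
grip_force: 0.0
```

```bash
python3 - <<'E'
from h import *
s=status.read_state(); p=read_camera("wrist"); T=wristT(p,s); tp=s["tool_pos"]
print(tp,s["width"],s["wrist_force"])
print(project(p,[[.492,.3228,.07]],T))
b=read_camera("scene")["color"][180:280,430:550]
cv2.imwrite("pics/w6.png",np.hstack([p["color"][80:480,120:520],cv2.resize(b,(400,400))])[:,:,::-1])
E
```

```text
[0.49091946 0.32349899 0.00769226] 0.9958704957941971 [-1.0244652  -0.56301223  0.97883827]
[[322.19049174 349.18373792]]
```

View pics/w6.png

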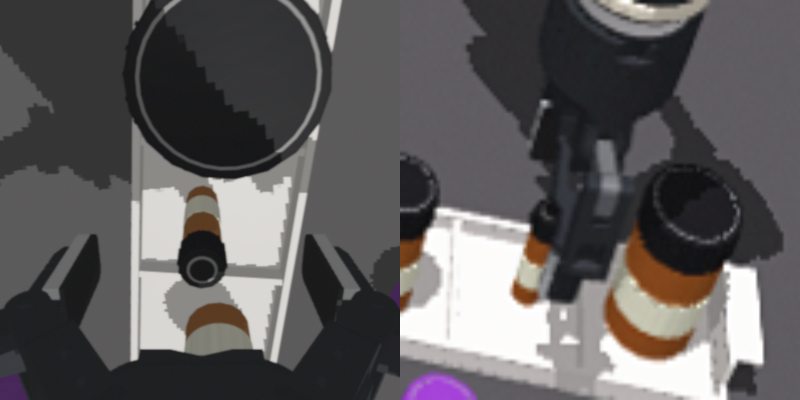

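The cap shows at (322,348), between the open fingers and as predicted, so the tip offset is confirmed. Down the last 8 mm and close.

Emit:
{"name": "drive_tool", "arguments": {
  "rows": [
    [0,0,0,0,0,0.008,1],
    [0,0,0,0,0,0,0],
    [0,0,0,0,0,0,0],
    [0,0,0,0,0,0,0],
    [0,0,0,0,0,0,0],
    [0,0,0,0,0,0,0],
    [0,0,0,0,0,0,0],
    [0,0,0,0,0,0,0]
  ],
  "force": 30
}}

```text
time: 9.42
tool_pos: [0.4925, 0.3245, 0.0019]
tcp_rot: [2.329, 2.108, 0.001]
wrist_force: [0.7, -0.4, 0.6]
width: 0.21
grip_force: 29.2
```

Emit:
{"name": "drive_tool", "arguments": {
  "rows": [
    [0,0,0,0,0,0,0],
    [0,0,0,0,0,0,0],
    [0,0,0,0,0,-0.01,0],
    [0,0,0,0,0,-0.02,0],
    [0,0,0,0,0,0,0],
    [0,0,0,0,0,0,0]
  ]
}}

```text
time: 9.92
tool_pos: [0.4938, 0.3252, 0.0334]
tcp_rot: [2.328, 2.108, 0.006]
wrist_force: [-0.6, 0.7, 1.1]
width: 0.207
grip_force: 29.3
```

```bash
python3 - <<'E'
from h import *
s=status.read_state(); tp=s["tool_pos"]; print(tp,s["width"],s["grip_force"],s["wrist_force"].round(1))
plan(.4808,-.2212,.09,10.9,.038)
E
```

```text
[0.49383748 0.32523474 0.0333512 ] 0.20697401301065374 29.27211306989193 [-0.6  0.7  1.1]
pos [0.4938 0.3252 0.0334] t 9.92 | turn [  0.19  -0.1  -16.59] /3 | shift [-0.5341 -0.1161 -0.0566] /15 = [-0.0356 -0.0077 -0.0038]
```

vial_small is held (width 0.21, about 18 mm). Carry it to its bore.

Emit:
{"name": "drive_tool", "arguments": {
  "rows": [
    [0,0,0,0,0,-0.03,0],
    [0,0,-5.5,0,0,-0.03,0],
    [0,0,-5.5,0,0,-0.027,0],
    [0,0,-5.5,0,0,0,0],
    [0,0,0,-0.0355,-0.0077,0,0],
    [0,0,0,-0.0355,-0.0077,0,0],
    [0,0,0,-0.0355,-0.0077,0,0],
    [0,0,0,-0.0355,-0.0077,0,0]
  ]
}}

```text
time: 10.58
tool_pos: [0.4878, 0.1777, 0.1177]
tcp_rot: [-2.0, -2.422, 0.002]
wrist_force: [-0.1, -0.2, 1.3]
width: 0.212
grip_force: 29.4
```

Emit:
{"name": "drive_tool", "arguments": {
  "rows": [
    [0,0,0,-0.0355,-0.0077,0,0],
    [0,0,0,-0.0355,-0.0077,0,0],
    [0,0,0,-0.0355,-0.0077,0,0],
    [0,0,0,-0.0355,-0.0077,0,0],
    [0,0,0,-0.0355,-0.0077,0,0],
    [0,0,0,-0.0355,-0.0077,0,0],
    [0,0,0,-0.0355,-0.0077,0,0],
    [0,0,0,-0.0355,-0.0077,0,0]
  ]
}}

```text
time: 11.25
tool_pos: [0.4805, -0.113, 0.1178]
tcp_rot: [-2.002, -2.42, 0.0]
wrist_force: [0.4, 0.0, -0.3]
width: 0.204
grip_force: 29.4
```

Emit:
{"name": "drive_tool", "arguments": {
  "rows": [
    [0,0,0,-0.0355,-0.0077,0,0],
    [0,0,0,-0.0355,-0.0077,0,0],
    [0,0,0,-0.0355,-0.0077,0,0],
    [0,0,0,0,0,0,0],
    [0,0,0,0,0,0,0]
  ]
}}

```text
time: 11.67
tool_pos: [0.478, -0.2219, 0.1177]
tcp_rot: [-2.006, -2.416, 0.0]
wrist_force: [-0.3, -0.1, -1.8]
width: 0.21
grip_force: 29.4
```

```bash
python3 - <<'E'
from h import *
s=status.read_state(); p=read_camera("wrist"); np.savez("w7.npz",M=p["mount"],K=p["intrinsics"],D=p["D"])
T=wristT(p,s)
print(s["tool_pos"],s["width"],s["grip_force"])
print("bore",project(p,[[.4808,-.2212,.09],[.4808+.013*np.cos(.19),-.2212+.013*np.sin(.19),.09]],T).round(0).tolist())
plan(.4808,-.2212,.12,10.9)
cv2.imwrite("pics/w7.png",cv2.resize(p["color"][150:450,180:480],(600,600))[:,:,::-1])
E
```

```text
[ 0.47799055 -0.22189581  0.11773081] 0.21011315490573979 29.37177211046219
bore [[325.0, 262.0], [345.0, 262.0]]
pos [ 0.478  -0.2205  0.1176] t 11.72 | turn [-0.07 -0.09 -0.21] /1 | shift [-0.0012  0.0027 -0.0024] /1 = [-0.0012  0.0027 -0.0024]
```

View pics/w7.png

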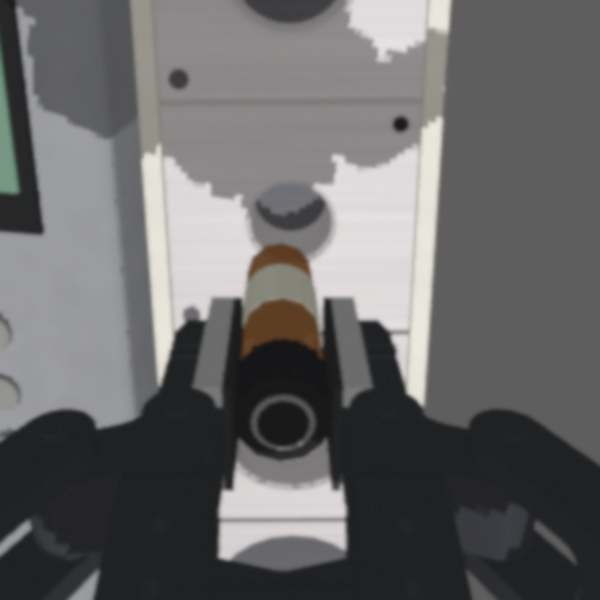

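```bash
cat >> h.py <<'E'
def in_tool(p,uv,zt): return to_plane(p,[uv],zt,p["mount"])[0]
E
python3 - <<'E'
from h import *
f=np.load("w7.npz"); p=dict(intrinsics=f["K"],D=f["D"],mount=f["M"])
print("cap",in_tool(p,(321.5,361),-.068).round(4)); print("bore",in_tool(p,(325.5,260.5),.0285).round(4))
E
```

```text
cap [-0.0021  0.0008 -0.068 ]
bore [0.0012 0.0035 0.0285]
```

Emit:
{"name": "drive_tool", "arguments": {
  "rows": [
    [0,0,0,0.003,0.0027,0,0],
    [0,0,0,0,0,0.02,0],
    [0,0,0,0,0,0,0],
    [0,0,0,0,0,0.015,0],
    [0,0,0,0,0,0.01,0],
    [0,0,0,0,0,0.005,0],
    [0,0,0,0,0,0,0],
    [0,0,0,0,0,0,0]
  ]
}}

```text
time: 12.38
tool_pos: [0.4807, -0.2162, 0.0684]
tcp_rot: [-2.001, -2.421, 0.0]
wrist_force: [0.4, 0.4, 0.0]
width: 0.212
grip_force: 29.3
```

```bash
python3 - <<'E'
from h import *
s=status.read_state(); p=read_camera("wrist"); 
print(s["tool_pos"],s["width"],s["wrist_force"].round(1),s["torque"].round(2))
cv2.imwrite("pics/w8.png",cv2.resize(p["color"][150:450,180:480],(600,600))[:,:,::-1])
E
```

```text
[ 0.4806594  -0.21624785  0.06843352] 0.21205762851427312 [0.4 0.4 0. ] [ 0.04  0.   -0.03]
```

Emit:
{"name": "drive_tool", "arguments": {
  "rows": [
    [0,0,0,0,0,0.003,0],
    [0,0,0,0,0,0,0],
    [0,0,0,0,0,0.002,0],
    [0,0,0,0,0,0,0]
  ]
}}

```text
time: 12.77
tool_pos: [0.4808, -0.217, 0.0635]
tcp_rot: [-2.002, -2.421, 0.0]
wrist_force: [-0.2, -0.1, -1.0]
width: 0.207
grip_force: 29.3
```

Emit:
{"name": "drive_tool", "arguments": {
  "rows": [
    [0,0,0,0,0,0.001,0],
    [0,0,0,0,0,0,0]
  ]
}}

```text
time: 12.93
tool_pos: [0.4808, -0.2169, 0.0625]
tcp_rot: [-2.002, -2.42, 0.0]
wrist_force: [0.3, 0.4, -0.7]
width: 0.21
grip_force: 29.3
```

Emit:
{"name": "drive_tool", "arguments": {
  "rows": [
    [0,0,0,0,0,0.001,0],
    [0,0,0,0,0,0,0]
  ]
}}

```text
time: 13.1
tool_pos: [0.481, -0.2171, 0.0619]
tcp_rot: [2.002, 2.42, -0.0]
wrist_force: [-1.2, -0.2, 1.6]
width: 0.211
grip_force: 29.5
```

Emit:
{"name": "drive_tool", "arguments": {
  "rows": [
    [0,0,0,0,0,0.001,0],
    [0,0,0,0,0,0,0]
  ]
}}

```text
time: 13.27
tool_pos: [0.4812, -0.2173, 0.0618]
tcp_rot: [2.002, 2.42, -0.0]
wrist_force: [-1.2, 0.2, 7.1]
width: 0.204
grip_force: 30.5
```

Emit:
{"name": "drive_tool", "arguments": {
  "rows": [
    [0,0,0,0,0,0,0]
  ]
}}

```text
time: 13.35
tool_pos: [0.4813, -0.2173, 0.0618]
tcp_rot: [2.002, 2.42, -0.0]
wrist_force: [-2.6, -0.3, 7.0]
width: 0.214
grip_force: 30.5
```

vial_small stands on its bore floor (7 N, tool z as expected). Release and go back for vial_medium.

Emit:
{"name": "drive_tool", "arguments": {
  "rows": [
    [0,0,0,0,0,0,0.3],
    [0,0,0,0,0,0,0.6],
    [0,0,0,0,0,0,1],
    [0,0,0,0,0,0,1],
    [0,0,0,0,0,0,1],
    [0,0,0,0,0,-0.02,1],
    [0,0,0,0,0,-0.03,1],
    [0,0,0,0,0,-0.03,1]
  ]
}}

```text
time: 14.02
tool_pos: [0.4795, -0.2162, 0.1399]
tcp_rot: [-2.0, -2.418, 0.001]
wrist_force: [0.4, 0.4, 0.8]
width: 0.998
grip_force: 0.0
```

```bash
cat >> h.py <<'E'
A=np.linspace(0,2*np.pi,60)
def fit_cyl(p,o,zbot,guess,s):
    """cylinder o in tool axes, tool pointing down: bottom at tool z zbot; guess in tool xy"""
    d,h=DIM[o]; best=None
    for m in masks_of(p,o):
        k=m["mask"]; ys,xs=np.nonzero(k); c=p["color"][k].astype(float)
        pr=project(p,[[*guess,zbot-h/2]],p["mount"])[0]
        e=np.hypot(xs.mean()-pr[0],ys.mean()-pr[1])
        if best is None or e<best[0]: best=(e,m,xs,ys,c.mean(0))
    e,m,xs,ys,col=best
    def hull(v):
        C=np.c_[v[0]+d/2*np.cos(A),v[1]+d/2*np.sin(A)]
        q=project(p,np.vstack([np.c_[C,np.full(60,zbot)],np.c_[C,np.full(60,zbot-h)]]),p["mount"])
        return cv2.convexHull(q.astype(np.float32))[:,0]
    def res(v):
        M=cv2.moments(hull(v)); return [M["m10"]/M["m00"]-xs.mean(),M["m01"]/M["m00"]-ys.mean()]
    v=least_squares(res,guess,diff_step=1e-2,x_scale=.01).x
    H=np.zeros((480,640),np.uint8); cv2.fillConvexPoly(H,hull(v).round().astype(int),1)
    iou=(H.astype(bool)&m["mask"]).sum()/(H.astype(bool)|m["mask"]).sum()
    print(o,"score",round(m["score"],2),"col",col.round(),"px off",e.round(1),"IoU",iou.round(2),"tool xy",v.round(4)); return v
E
python3 - <<'E'
from h import *
plan(.4821,.1628,.13,-5.6,.038)
E
```

```text
pos [ 0.4795 -0.2162  0.1399] t 14.02 | turn [-0.19 -0.11 16.41] /3 | shift [ 0.3774 -0.0344  0.0099] /10 = [ 0.0377 -0.0034  0.001 ]
```

Emit:
{"name": "drive_tool", "arguments": {
  "rows": [
    [0,0,5.5,0,0,0.003,1],
    [0,0,5.5,0,0,0.003,1],
    [0,0,5.5,0,0,0.003,1],
    [0,0,0,0.0377,-0.0034,0,1],
    [0,0,0,0.0377,-0.0034,0,1],
    [0,0,0,0.0377,-0.0034,0,1],
    [0,0,0,0.0377,-0.0034,0,1],
    [0,0,0,0.0377,-0.0034,0,1]
  ]
}}

```text
time: 14.68
tool_pos: [0.4823, -0.0261, 0.1315]
tcp_rot: [2.33, 2.107, 0.0]
wrist_force: [0.7, 0.1, 0.4]
width: 0.996
grip_force: 0.0
```

Emit:
{"name": "drive_tool", "arguments": {
  "rows": [
    [0,0,0,0.0377,-0.0034,0,1],
    [0,0,0,0.0377,-0.0034,0,1],
    [0,0,0,0.0377,-0.0034,0,1],
    [0,0,0,0.0377,-0.0034,0,1],
    [0,0,0,0.0377,-0.0034,0,1],
    [0,0,0,0,0,0,1],
    [0,0,0,0,0,0,1]
  ]
}}

```text
time: 15.27
tool_pos: [0.4841, 0.1635, 0.1314]
tcp_rot: [-2.324, -2.113, 0.0]
wrist_force: [-0.3, 0.2, -0.8]
width: 1.003
grip_force: 0.0
```

```bash
python3 - <<'E'
from h import *
s=status.read_state(); p=read_camera("wrist"); z=s["tool_pos"][2]; print(s["tool_pos"],s["time"])
fit_cyl(p,"vial_medium",z-.004,(0,0),s)
plan(.4821,.1628,.005,-5.6)
cv2.imwrite("pics/m1.png",p["color"][:,:,::-1])
E
```

```text
[0.4840669  0.16348155 0.13143206] 15.2667
vial_medium score 0.8 col [75. 72. 68.] px off 5.9 IoU 0.95 tool xy [-0.0005 -0.0021]
pos [0.4841 0.1613 0.1313] t 15.37 | turn [-0.03  0.05 -0.04] /1 | shift [ 0.0013 -0.0022  0.1263] /4 = [ 0.0003 -0.0005  0.0316]
```

The fit (IoU 0.95, dark/amber colour, inside the carrier) is the right vial. Descend and grip.

Emit:
{"name": "drive_tool", "arguments": {
  "rows": [
    [0,0,0,-0.0005,-0.002,0.03,1],
    [0,0,0,0,0,0.032,1],
    [0,0,0,0,0,0.032,1],
    [0,0,0,0,0,0.032,1],
    [0,0,0,0,0,0,1],
    [0,0,0,0,0,0,0],
    [0,0,0,0,0,0,0],
    [0,0,0,0,0,0,0]
  ],
  "force": 35
}}

```text
time: 16.03
tool_pos: [0.4849, 0.1614, 0.0081]
tcp_rot: [2.329, 2.106, 0.006]
wrist_force: [0.0, -0.6, 1.1]
width: 0.606
grip_force: 0.0
```

Emit:
{"name": "drive_tool", "arguments": {
  "rows": [
    [0,0,0,0,0,0,0],
    [0,0,0,0,0,0,0],
    [0,0,0,0,0,0,0],
    [0,0,0,0,0,0,0]
  ]
}}

```text
time: 16.37
tool_pos: [0.4843, 0.1619, 0.0078]
tcp_rot: [2.327, 2.108, 0.005]
wrist_force: [-1.0, -0.4, 6.7]
width: 0.35
grip_force: 34.1
```

```bash
python3 - <<'E'
from h import *
s=status.read_state(); print(s["width"]*85,s["grip_force"],s["tool_pos"])
plan(.466,-.1446,.12,10.9,.038)
E
```

```text
29.75711263535035 34.076254069805145 [0.48430341 0.16189707 0.0078475 ]
pos [0.4843 0.1619 0.0078] t 16.37 | turn [  0.22  -0.04 -16.57] /3 | shift [-0.2975 -0.0759 -0.1122] /9 = [-0.0331 -0.0084 -0.0125]
```

Emit:
{"name": "drive_tool", "arguments": {
  "rows": [
    [0,0,0,0,0,-0.03,0],
    [0,0,0,0,0,-0.035,0],
    [0,0,-5.5,0,0,-0.035,0],
    [0,0,-5.5,0,0,-0.013,0],
    [0,0,-5.5,0,0,0,0],
    [0,0,0,-0.033,-0.0084,0,0],
    [0,0,0,-0.033,-0.0084,0,0],
    [0,0,0,-0.033,-0.0084,0,0]
  ]
}}

```text
time: 17.03
tool_pos: [0.4763, 0.0589, 0.1195]
tcp_rot: [1.998, 2.422, 0.002]
wrist_force: [-0.6, -0.3, -1.1]
width: 0.356
grip_force: 34.9
```

Emit:
{"name": "drive_tool", "arguments": {
  "rows": [
    [0,0,0,-0.033,-0.0084,0,0],
    [0,0,0,-0.033,-0.0084,0,0],
    [0,0,0,-0.033,-0.0084,0,0],
    [0,0,0,-0.033,-0.0084,0,0],
    [0,0,0,-0.033,-0.0084,0,0],
    [0,0,0,-0.033,-0.0084,0,0],
    [0,0,0,0,0,0,0],
    [0,0,0,0,0,0,0]
  ]
}}

```text
time: 17.7
tool_pos: [0.4638, -0.1461, 0.1191]
tcp_rot: [2.006, 2.417, 0.001]
wrist_force: [-0.4, -0.9, -0.2]
width: 0.355
grip_force: 34.9
```

```bash
python3 - <<'E'
from h import *
P=[]
for i in range(4):
    s=status.read_state(); P.append(s["tool_pos"]); p=read_camera("wrist")
m=np.mean(P,0); print(m.round(4),s["width"]*85,s["time"])
cv2.imwrite("pics/m2.png",p["color"][:,:,::-1]); np.savez("m2.npz",M=p["mount"],K=p["intrinsics"],D=p["D"],m=m)
v=fit_cyl(p,"vial_medium",.0015,(0,0),s)
a=np.radians(10.9); yv=np.array([np.cos(a),np.sin(a)]); xv=np.array([-np.sin(a),np.cos(a)])
d=np.array([.466,-.1446])-m[:2]; b=np.array([d@xv,d@yv]); print("bore map in tool",b.round(4),"row/col",project(p,[[*b,m[2]-.09]],p["mount"]).round(1))
cv2.imwrite("pics/m2c.png",cv2.resize(p["color"][150:450,180:480],(600,600))[:,:,::-1])
E
```

```text
[ 0.4638 -0.1446  0.1189] 29.58952372967988 17.85
vial_medium score 0.69 col [80. 73. 66.] px off 13.4 IoU 0.93 tool xy [ 0.0023 -0.0001]
bore map in tool [-0.0004  0.0022] row/col [[323.4 262.6]]
```

View pics/m2c.png

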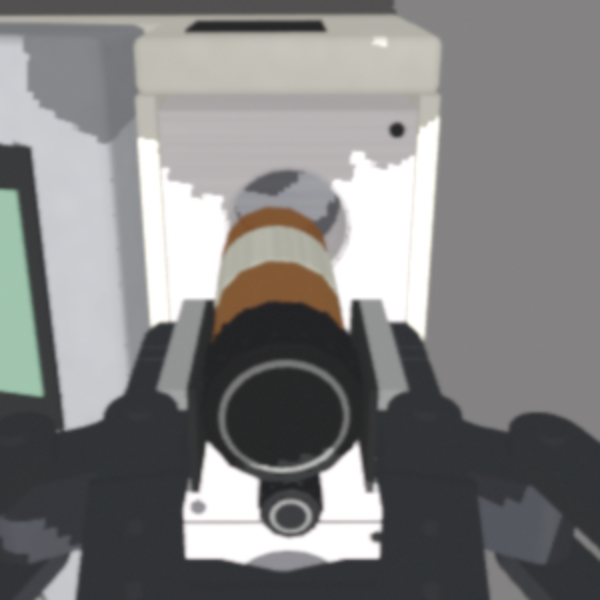

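The crop shows vial_medium hanging upright and the bore rim centred about 3.5 mm to the right of it. Correct and lower.

Emit:
{"name": "drive_tool", "arguments": {
  "rows": [
    [0,0,0,-0.002,0.0033,0,0],
    [0,0,0,0,0,0.022,0],
    [0,0,0,0,0,0,0],
    [0,0,0,0,0,0.008,0],
    [0,0,0,0,0,0.008,0],
    [0,0,0,0,0,0,0]
  ]
}}

```text
time: 18.45
tool_pos: [0.4663, -0.1452, 0.079]
tcp_rot: [-2.0, -2.419, 0.002]
wrist_force: [-1.1, 0.1, -1.7]
width: 0.353
grip_force: 34.9
```

Emit:
{"name": "drive_tool", "arguments": {
  "rows": [
    [0,0,0,0,0,0.006,0],
    [0,0,0,0,0,0.005,0],
    [0,0,0,0,0,0,0],
    [0,0,0,0,0,0,0]
  ]
}}

```text
time: 18.78
tool_pos: [0.4671, -0.1459, 0.0693]
tcp_rot: [-2.002, -2.42, 0.0]
wrist_force: [-0.2, -0.7, -0.0]
width: 0.352
grip_force: 34.9
```

Emit:
{"name": "drive_tool", "arguments": {
  "rows": [
    [0,0,0,0,0,0.002,0],
    [0,0,0,0,0,0,0]
  ]
}}

```text
time: 18.95
tool_pos: [0.4679, -0.1462, 0.068]
tcp_rot: [2.002, 2.42, 0.001]
wrist_force: [0.5, -0.5, -0.0]
width: 0.349
grip_force: 34.8
```

Emit:
{"name": "drive_tool", "arguments": {
  "rows": [
    [0,0,0,0,0,0.001,0],
    [0,0,0,0,0,0,0]
  ]
}}

```text
time: 19.12
tool_pos: [0.4681, -0.1464, 0.0679]
tcp_rot: [2.001, 2.42, 0.0]
wrist_force: [-2.5, -0.3, 5.6]
width: 0.352
grip_force: 35.7
```

vial_medium is on its floor: 60 mm above the tool height at pick-up, exactly the rise from carrier floor to bore floor. Release and fetch jar_large.

Emit:
{"name": "drive_tool", "arguments": {
  "rows": [
    [0,0,0,0,0,0,0.45],
    [0,0,0,0,0,0,0.7],
    [0,0,0,0,0,0,1],
    [0,0,0,0,0,0,1],
    [0,0,0,0,0,0,1],
    [0,0,0,0,0,-0.02,1],
    [0,0,0,0,0,-0.035,1],
    [0,0,0,0,0,-0.035,1]
  ]
}}

```text
time: 19.78
tool_pos: [0.4656, -0.1453, 0.1557]
tcp_rot: [-1.999, -2.417, 0.002]
wrist_force: [1.3, -0.4, -0.1]
width: 0.997
grip_force: 0.0
```

```bash
python3 - <<'E'
from h import *
plan(.4923,.2319,.14,-5.6,.038)
E
```

```text
pos [ 0.4656 -0.1453  0.1557] t 19.78 | turn [-0.25 -0.11 16.41] /3 | shift [ 0.378  -0.0102  0.0157] /10 = [ 0.0378 -0.001   0.0016]
```

Emit:
{"name": "drive_tool", "arguments": {
  "rows": [
    [0,0,5.5,0,0,0.005,1],
    [0,0,5.5,0,0,0.005,1],
    [0,0,5.5,0,0,0.005,1],
    [0,0,0,0.0378,-0.001,0,1],
    [0,0,0,0.0378,-0.001,0,1],
    [0,0,0,0.0378,-0.001,0,1],
    [0,0,0,0.0378,-0.001,0,1],
    [0,0,0,0.0378,-0.001,0,1]
  ]
}}

```text
time: 20.45
tool_pos: [0.481, 0.0442, 0.1416]
tcp_rot: [2.33, 2.107, 0.0]
wrist_force: [-0.1, -0.2, 0.0]
width: 1.005
grip_force: 0.0
```

Emit:
{"name": "drive_tool", "arguments": {
  "rows": [
    [0,0,0,0.0378,-0.001,0,1],
    [0,0,0,0.0378,-0.001,0,1],
    [0,0,0,0.0378,-0.001,0,1],
    [0,0,0,0.0378,-0.001,0,1],
    [0,0,0,0.0378,-0.001,0,1],
    [0,0,0,0,0,0,1],
    [0,0,0,0,0,0,1]
  ]
}}

```text
time: 21.03
tool_pos: [0.4946, 0.233, 0.1413]
tcp_rot: [-2.325, -2.113, 0.001]
wrist_force: [-0.2, 0.2, -0.4]
width: 1.0
grip_force: 0.0
```

```bash
python3 - <<'E'
from h import *
s=status.read_state(); p=read_camera("wrist"); z=s["tool_pos"][2]; print(s["tool_pos"],s["time"])
fit_cyl(p,"jar_large",z-.004,(0,0),s)
fit_cyl(p,"jar_largest",z-.004,(.164,.02),s)
plan(.4923,.2319,.009,-5.6)
E
```

```text
[0.49462853 0.233021   0.14127811] 21.0333
jar_large score 0.88 col [74. 71. 69.] px off 8.7 IoU 0.97 tool xy [-0.002  -0.0021]
jar_largest score 0.77 col [81. 75. 68.] px off 46.2 IoU 0.48 tool xy [ 0.1389 -0.0039]
pos [0.4946 0.2302 0.1412] t 21.18 | turn [-0.04  0.05 -0.12] /1 | shift [ 0.0015 -0.0025  0.1322] /4 = [ 0.0004 -0.0006  0.0331]
```

Emit:
{"name": "drive_tool", "arguments": {
  "rows": [
    [0,0,0,-0.0015,-0.002,0.03,1],
    [0,0,0,0,0,0.034,1],
    [0,0,0,0,0,0.034,1],
    [0,0,0,0,0,0.033,1],
    [0,0,0,0,0,0,1],
    [0,0,0,0,0,0,0],
    [0,0,0,0,0,0,0],
    [0,0,0,0,0,0,0]
  ],
  "force": 50
}}

```text
time: 21.85
tool_pos: [0.4953, 0.2303, 0.0134]
tcp_rot: [2.329, 2.106, 0.007]
wrist_force: [0.4, -0.2, 1.8]
width: 0.608
grip_force: 0.0
```

Emit:
{"name": "drive_tool", "arguments": {
  "rows": [
    [0,0,0,0,0,0,0],
    [0,0,0,0,0,0,0],
    [0,0,0,0,0,0,0],
    [0,0,0,0,0,0,0]
  ]
}}

```text
time: 22.18
tool_pos: [0.4951, 0.2308, 0.0136]
tcp_rot: [2.327, 2.108, 0.007]
wrist_force: [-1.0, -1.5, 6.0]
width: 0.478
grip_force: 49.7
```

```bash
python3 - <<'E'
from h import *
s=status.read_state(); print(s["width"]*85,s["grip_force"],s["tool_pos"])
plan(.497,-.2973,.125,10.9,.038)
E
```

```text
40.62705265277413 49.70195531845093 [0.49510157 0.23079689 0.0136163 ]
pos [0.4951 0.2308 0.0136] t 22.18 | turn [  0.27  -0.08 -16.57] /3 | shift [-0.5189 -0.098  -0.1114] /15 = [-0.0346 -0.0065 -0.0074]
```

jar_large is held (40.6 mm). Carry it high, since its path passes over the placed vials (tops at about 138 mm).

Emit:
{"name": "drive_tool", "arguments": {
  "rows": [
    [0,0,0,0,0,-0.03,0],
    [0,0,0,0,0,-0.035,0],
    [0,0,-5.5,0,0,-0.035,0],
    [0,0,-5.5,0,0,-0.035,0],
    [0,0,-5.5,0,0,-0.03,0],
    [0,0,0,-0.0346,-0.0065,0,0],
    [0,0,0,-0.0346,-0.0065,0,0],
    [0,0,0,-0.0346,-0.0065,0,0]
  ]
}}

```text
time: 22.85
tool_pos: [0.494, 0.124, 0.178]
tcp_rot: [1.997, 2.421, 0.005]
wrist_force: [-0.8, -0.6, -2.0]
width: 0.481
grip_force: 51.0
```

Emit:
{"name": "drive_tool", "arguments": {
  "rows": [
    [0,0,0,-0.0346,-0.0065,0,0],
    [0,0,0,-0.0346,-0.0065,0,0],
    [0,0,0,-0.0346,-0.0065,0,0],
    [0,0,0,-0.0346,-0.0065,0,0],
    [0,0,0,-0.0346,-0.0065,0,0],
    [0,0,0,-0.0346,-0.0065,0,0],
    [0,0,0,-0.0346,-0.0065,0,0],
    [0,0,0,-0.0346,-0.0065,0,0]
  ]
}}

```text
time: 23.52
tool_pos: [0.494, -0.1591, 0.1769]
tcp_rot: [2.001, 2.419, 0.001]
wrist_force: [1.5, -0.0, -1.4]
width: 0.477
grip_force: 51.0
```

Emit:
{"name": "drive_tool", "arguments": {
  "rows": [
    [0,0,0,-0.0346,-0.0065,0,0],
    [0,0,0,-0.0346,-0.0065,0,0],
    [0,0,0,-0.0346,-0.0065,0,0],
    [0,0,0,-0.0346,-0.0065,0,0],
    [0,0,0,0,0,0.035,0],
    [0,0,0,0,0,0.005,0],
    [0,0,0,0,0,0,0],
    [0,0,0,0,0,0,0]
  ]
}}

```text
time: 24.18
tool_pos: [0.494, -0.2973, 0.1357]
tcp_rot: [-2.001, -2.42, -0.0]
wrist_force: [0.1, -0.3, -1.4]
width: 0.482
grip_force: 51.0
```

```bash
cat >> h.py <<'E'
def hover(bx,by,r,name,zb,png):
    P=[]
    for i in range(4):
        s=status.read_state(); P.append(s["tool_pos"]); p=read_camera("wrist")
    m=np.mean(P,0); print("tool",m.round(4),"width mm",round(s["width"]*85,1),"t",s["time"])
    cv2.imwrite(png,p["color"][:,:,::-1])
    a=np.radians(10.9); yv=np.array([np.cos(a),np.sin(a)]); xv=np.array([-np.sin(a),np.cos(a)])
    d=np.array([bx,by])-m[:2]; b=np.array([d@xv,d@yv])
    rim=project(p,np.c_[b[0]+r*np.cos(A),b[1]+r*np.sin(A),np.full(60,m[2]-.09)],p["mount"])
    print("bore map in tool",b.round(4),"rim bbox",rim.min(0).round(1),rim.max(0).round(1))
    fit_cyl(p,name,zb,(0,0),s)
    return p,m,b
E
python3 - <<'E'
from h import *
p,m,b=hover(.4963,-.2973,.0245,"jar_large",.0095,"pics/l1.png")
g=p["color"].astype(int).min(2)
r=project(p,[[b[0],b[1],m[2]-.09]],p["mount"])[0]
for v in range(225,262,4): print(v,g[v,270:380:3].tolist())
E
```

```text
tool [ 0.495  -0.2977  0.1368] width mm 40.5 t 24.3333
bore map in tool [0.0001 0.0014] rim bbox [286.1 217.4] [357.8 284.8]
jar_large score 0.59 col [71. 65. 60.] px off 21.7 IoU 0.95 tool xy [ 0.0002 -0.0001]
225 [173, 173, 173, 173, 173, 173, 173, 172, 165, 120, 83, 82, 82, 82, 82, 82, 82, 83, 82, 83, 83, 82, 131, 146, 148, 158, 170, 243, 225, 255, 255, 255, 255, 255, 255, 255, 251]
229 [190, 177, 182, 237, 176, 177, 177, 165, 98, 84, 84, 84, 84, 84, 85, 85, 84, 85, 84, 84, 85, 144, 148, 149, 149, 150, 183, 251, 255, 255, 255, 255, 255, 255, 255, 255, 253]
233 [254, 254, 254, 248, 173, 172, 164, 105, 84, 84, 84, 84, 84, 84, 84, 85, 85, 85, 85, 86, 136, 150, 151, 151, 151, 151, 151, 177, 249, 255, 255, 255, 255, 255, 255, 255, 244]
237 [255, 255, 255, 253, 179, 172, 167, 141, 131, 87, 81, 81, 81, 81, 81, 81, 81, 82, 130, 112, 146, 145, 146, 145, 145, 146, 141, 91, 218, 255, 255, 255, 255, 255, 255, 255, 236]
241 [255, 255, 255, 255, 224, 167, 155, 144, 144, 143, 137, 133, 111, 87, 80, 90, 71, 127, 142, 147, 147, 147, 147, 147, 147, 148, 137, 87, 171, 243, 255, 255, 255, 255, 255, 2
[... 215 characters left out ...]
3, 203, 151, 106, 80, 49, 47, 48, 47, 48, 49, 50, 51, 51, 50, 49, 48, 48, 53, 121, 149, 100, 85, 135, 151, 222, 255, 255, 255, 255, 255, 255, 225]
253 [255, 255, 255, 255, 253, 210, 142, 60, 43, 46, 60, 113, 144, 157, 160, 156, 156, 158, 158, 155, 134, 88, 50, 43, 45, 82, 99, 151, 154, 225, 255, 255, 255, 255, 255, 255, 226]
257 [255, 255, 255, 255, 255, 220, 63, 47, 88, 151, 156, 155, 156, 159, 160, 156, 155, 158, 159, 159, 157, 157, 157, 132, 58, 57, 151, 152, 164, 236, 255, 255, 255, 255, 255, 255, 227]
261 [250, 251, 251, 251, 249, 106, 72, 148, 156, 158, 156, 155, 155, 159, 161, 157, 155, 157, 158, 159, 158, 158, 157, 157, 155, 102, 108, 152, 199, 247, 255, 255, 255, 255, 255, 255, 231]
```

Emit:
{"name": "drive_tool", "arguments": {
  "rows": [
    [0,0,0,0.0012,0.0009,0,0],
    [0,0,0,0,0,0.03,0],
    [0,0,0,0,0,0,0],
    [0,0,0,0,0,0.008,0],
    [0,0,0,0,0,0.008,0],
    [0,0,0,0,0,0,0]
  ]
}}

```text
time: 24.93
tool_pos: [0.4943, -0.2962, 0.0883]
tcp_rot: [-2.001, -2.419, 0.0]
wrist_force: [0.1, -1.1, -3.0]
width: 0.482
grip_force: 50.9
```

Emit:
{"name": "drive_tool", "arguments": {
  "rows": [
    [0,0,0,0,0,0.006,0],
    [0,0,0,0,0,0.006,0],
    [0,0,0,0,0,0,0],
    [0,0,0,0,0,0,0]
  ]
}}

```text
time: 25.27
tool_pos: [0.4947, -0.2967, 0.0772]
tcp_rot: [-2.002, -2.42, 0.0]
wrist_force: [0.1, 0.4, -2.0]
width: 0.477
grip_force: 51.0
```

Emit:
{"name": "drive_tool", "arguments": {
  "rows": [
    [0,0,0,0,0,0.002,0],
    [0,0,0,0,0,0,0],
    [0,0,0,0,0,0,0]
  ]
}}

```text
time: 25.52
tool_pos: [0.4951, -0.2969, 0.0758]
tcp_rot: [2.002, 2.421, 0.0]
wrist_force: [1.2, -1.2, -1.9]
width: 0.479
grip_force: 51.0
```

Emit:
{"name": "drive_tool", "arguments": {
  "rows": [
    [0,0,0,0,0,0.001,0],
    [0,0,0,0,0,0,0]
  ]
}}

```text
time: 25.68
tool_pos: [0.4951, -0.2969, 0.0746]
tcp_rot: [2.002, 2.421, -0.0]
wrist_force: [1.3, 0.7, -1.0]
width: 0.48
grip_force: 51.0
```

Emit:
{"name": "drive_tool", "arguments": {
  "rows": [
    [0,0,0,0,0,0.001,0],
    [0,0,0,0,0,0,0]
  ]
}}

```text
time: 25.85
tool_pos: [0.4952, -0.297, 0.0738]
tcp_rot: [2.002, 2.42, 0.0]
wrist_force: [0.1, 0.6, -1.7]
width: 0.478
grip_force: 51.2
```

Emit:
{"name": "drive_tool", "arguments": {
  "rows": [
    [0,0,0,0,0,0.001,0],
    [0,0,0,0,0,0,0]
  ]
}}

```text
time: 26.02
tool_pos: [0.4953, -0.2972, 0.0737]
tcp_rot: [2.002, 2.42, -0.0]
wrist_force: [-2.4, 0.4, 5.0]
width: 0.48
grip_force: 51.7
```

jar_large is on its floor. Release and fetch jar_largest.

Emit:
{"name": "drive_tool", "arguments": {
  "rows": [
    [0,0,0,0,0,0,0.6],
    [0,0,0,0,0,0,0.8],
    [0,0,0,0,0,0,1],
    [0,0,0,0,0,0,1],
    [0,0,0,0,0,0,1],
    [0,0,0,0,0,-0.02,1],
    [0,0,0,0,0,-0.035,1],
    [0,0,0,0,0,-0.035,1]
  ]
}}

```text
time: 26.68
tool_pos: [0.4935, -0.2958, 0.1615]
tcp_rot: [-1.999, -2.417, 0.001]
wrist_force: [0.9, -0.2, 0.6]
width: 1.0
grip_force: 0.0
```

```bash
python3 - <<'E'
from h import *
plan(.505,.398,.15,-5.6,.039)
E
```

```text
pos [ 0.4935 -0.2958  0.1615] t 26.68 | turn [-0.22 -0.16 16.41] /3 | shift [ 0.6916 -0.0563  0.0115] /18 = [ 0.0384 -0.0031  0.0006]
```

Emit:
{"name": "drive_tool", "arguments": {
  "rows": [
    [0,0,5.5,0,0,0,1],
    [0,0,5.5,0,0,0,1],
    [0,0,5.5,0,0,0,1],
    [0,0,0,0.0384,-0.0031,0,1],
    [0,0,0,0.0384,-0.0031,0,1],
    [0,0,0,0.0384,-0.0031,0,1],
    [0,0,0,0.0384,-0.0031,0,1],
    [0,0,0,0.0384,-0.0031,0,1]
  ]
}}

```text
time: 27.35
tool_pos: [0.4983, -0.1027, 0.1625]
tcp_rot: [2.33, 2.107, 0.0]
wrist_force: [1.1, -0.4, 0.3]
width: 0.999
grip_force: 0.0
```

Emit:
{"name": "drive_tool", "arguments": {
  "rows": [
    [0,0,0,0.0384,-0.0031,0,1],
    [0,0,0,0.0384,-0.0031,0,1],
    [0,0,0,0.0384,-0.0031,0,1],
    [0,0,0,0.0384,-0.0031,0,1],
    [0,0,0,0.0384,-0.0031,0,1],
    [0,0,0,0.0384,-0.0031,0,1],
    [0,0,0,0.0384,-0.0031,0,1],
    [0,0,0,0.0384,-0.0031,0,1]
  ]
}}

```text
time: 28.02
tool_pos: [0.504, 0.2059, 0.1626]
tcp_rot: [2.329, 2.109, 0.0]
wrist_force: [0.7, -0.4, -0.4]
width: 0.999
grip_force: 0.0
```

Emit:
{"name": "drive_tool", "arguments": {
  "rows": [
    [0,0,0,0.0384,-0.0031,0,1],
    [0,0,0,0.0384,-0.0031,0,1],
    [0,0,0,0.0384,-0.0031,0,1],
    [0,0,0,0.0384,-0.0031,0,1],
    [0,0,0,0.0384,-0.0031,0.005,1],
    [0,0,0,0,0,0,1],
    [0,0,0,0,0,0,1]
  ]
}}

```text
time: 28.6
tool_pos: [0.5072, 0.3982, 0.1565]
tcp_rot: [-2.325, -2.112, 0.002]
wrist_force: [0.0, 0.3, -0.4]
width: 1.001
grip_force: 0.0
```

```bash
python3 - <<'E'
from h import *
s=status.read_state(); p=read_camera("wrist"); z=s["tool_pos"][2]; print(s["tool_pos"],s["time"])
fit_cyl(p,"jar_largest",z-.004,(0,0),s)
plan(.505,.398,.016,-5.6)
E
```

```text
[0.50717818 0.39822995 0.15649274] 28.6
jar_largest score 0.59 col [70. 68. 67.] px off 9.6 IoU 0.97 tool xy [-0.0018 -0.0016]
pos [0.5077 0.3959 0.157 ] t 28.7 | turn [-0.04  0.08 -0.06] /1 | shift [ 0.0019 -0.0029  0.141 ] /5 = [ 0.0004 -0.0006  0.0282]
```

Emit:
{"name": "drive_tool", "arguments": {
  "rows": [
    [0,0,0,-0.0015,-0.0018,0.028,1],
    [0,0,0,0,0,0.028,1],
    [0,0,0,0,0,0.028,1],
    [0,0,0,0,0,0.028,1],
    [0,0,0,0,0,0.028,1],
    [0,0,0,0,0,0,1],
    [0,0,0,0,0,0,0],
    [0,0,0,0,0,0,0]
  ],
  "force": 60
}}

```text
time: 29.37
tool_pos: [0.5074, 0.3948, 0.0193]
tcp_rot: [2.33, 2.107, 0.003]
wrist_force: [0.4, 0.6, 0.7]
width: 0.746
grip_force: 0.0
```

Emit:
{"name": "drive_tool", "arguments": {
  "rows": [
    [0,0,0,0,0,0,0],
    [0,0,0,0,0,0,0],
    [0,0,0,0,0,0,0],
    [0,0,0,0,0,0,0]
  ]
}}

```text
time: 29.7
tool_pos: [0.508, 0.3962, 0.0207]
tcp_rot: [2.328, 2.108, 0.007]
wrist_force: [-0.4, -1.6, 6.8]
width: 0.618
grip_force: 63.1
```

```bash
python3 - <<'E'
from h import *
s=status.read_state(); print(s["width"]*85,s["grip_force"],s["tool_pos"])
plan(.510,-.3735,.19,10.9,.038)
E
```

```text
52.54599540937021 63.05448889732361 [0.50799286 0.39623609 0.02068597]
pos [0.508  0.3962 0.0207] t 29.7 | turn [  0.23  -0.12 -16.58] /3 | shift [-0.7562 -0.1436 -0.1693] /21 = [-0.036  -0.0068 -0.0081]
```

Emit:
{"name": "drive_tool", "arguments": {
  "rows": [
    [0,0,0,0,0,-0.03,0],
    [0,0,0,0,0,-0.035,0],
    [0,0,-5.5,0,0,-0.037,0],
    [0,0,-5.5,0,0,-0.037,0],
    [0,0,-5.5,0,0,-0.037,0],
    [0,0,0,-0.036,-0.0068,0,0],
    [0,0,0,-0.036,-0.0068,0,0],
    [0,0,0,-0.036,-0.0068,0,0]
  ]
}}

```text
time: 30.37
tool_pos: [0.5068, 0.2851, 0.1956]
tcp_rot: [1.999, 2.422, 0.005]
wrist_force: [0.4, 0.0, -2.8]
width: 0.622
grip_force: 64.0
```

Emit:
{"name": "drive_tool", "arguments": {
  "rows": [
    [0,0,0,-0.036,-0.0068,0,0],
    [0,0,0,-0.036,-0.0068,0,0],
    [0,0,0,-0.036,-0.0068,0,0],
    [0,0,0,-0.036,-0.0068,0,0],
    [0,0,0,-0.036,-0.0068,0,0],
    [0,0,0,-0.036,-0.0068,0,0],
    [0,0,0,-0.036,-0.0068,0,0],
    [0,0,0,-0.036,-0.0068,0,0]
  ]
}}

```text
time: 31.03
tool_pos: [0.5066, -0.0094, 0.1942]
tcp_rot: [2.001, 2.42, 0.001]
wrist_force: [0.1, 0.8, -2.7]
width: 0.619
grip_force: 64.0
```

Emit:
{"name": "drive_tool", "arguments": {
  "rows": [
    [0,0,0,-0.036,-0.0068,0,0],
    [0,0,0,-0.036,-0.0068,0,0],
    [0,0,0,-0.036,-0.0068,0,0],
    [0,0,0,-0.036,-0.0068,0,0],
    [0,0,0,-0.036,-0.0068,0,0],
    [0,0,0,-0.036,-0.0068,0,0],
    [0,0,0,-0.036,-0.0068,0,0],
    [0,0,0,-0.036,-0.0068,0,0]
  ]
}}

```text
time: 31.7
tool_pos: [0.5073, -0.3027, 0.1942]
tcp_rot: [2.002, 2.42, 0.0]
wrist_force: [0.8, 0.5, -2.3]
width: 0.62
grip_force: 64.0
```

Emit:
{"name": "drive_tool", "arguments": {
  "rows": [
    [0,0,0,-0.036,-0.0068,0,0],
    [0,0,0,-0.036,-0.0068,0,0],
    [0,0,0,0,0,0,0],
    [0,0,0,0,0,0.03,0],
    [0,0,0,0,0,0.02,0],
    [0,0,0,0,0,0,0],
    [0,0,0,0,0,0,0]
  ]
}}

```text
time: 32.28
tool_pos: [0.5064, -0.3731, 0.1422]
tcp_rot: [-2.0, -2.418, 0.0]
wrist_force: [-0.7, -0.6, -0.7]
width: 0.619
grip_force: 63.9
```

```bash
python3 - <<'E'
from h import *
p,m,b=hover(.510,-.3735,.0305,"jar_largest",.0165,"pics/g1.png")
g=p["color"].astype(int).min(2)
for v in range(205,262,5): print(v,g[v,262:388:3].tolist())
E
```

```text
tool [ 0.5079 -0.374   0.1443] width mm 52.3 t 32.4333
bore map in tool [0.0001 0.0022] rim bbox [279.7 206. ] [366.5 287.9]
jar_largest score 0.93 col [75. 70. 66.] px off 28.2 IoU 0.96 tool xy [-0.     -0.0001]
205 [190, 177, 188, 188, 188, 188, 187, 187, 187, 187, 187, 186, 187, 187, 187, 184, 174, 165, 149, 135, 122, 127, 141, 156, 168, 181, 186, 187, 187, 187, 187, 187, 188, 187, 206, 255, 167, 89, 183, 187, 255, 255]
210 [191, 178, 186, 186, 186, 186, 186, 186, 186, 186, 186, 186, 178, 151, 105, 95, 94, 94, 94, 94, 94, 94, 95, 94, 94, 94, 97, 125, 175, 186, 189, 189, 189, 189, 246, 255, 255, 255, 255, 255, 255, 255]
215 [191, 180, 187, 187, 187, 187, 187, 187, 187, 187, 177, 129, 94, 94, 94, 94, 94, 94, 94, 94, 94, 94, 94, 93, 94, 94, 94, 97, 148, 164, 175, 187, 192, 192, 255, 255, 255, 255, 255, 255, 255, 255]
220 [255, 233, 186, 186, 186, 186, 186, 186, 184, 153, 94, 93, 92, 93, 93, 93, 92, 92, 92, 92, 93, 93, 93, 94, 94, 94, 94, 106, 160, 163, 163, 175, 250, 255, 255, 255, 255, 255, 255, 255, 255, 255]
225 [255, 244, 255, 255, 187, 186, 186, 182, 135, 95, 94, 95, 95, 95, 94,
[... 861 characters left out ...]
, 158, 96, 57, 116, 140, 97, 158, 168, 245, 255, 255, 255, 242, 255, 255]
250 [255, 255, 251, 255, 255, 247, 74, 118, 174, 173, 176, 175, 173, 171, 175, 174, 171, 176, 177, 174, 174, 171, 171, 173, 175, 172, 171, 169, 173, 169, 100, 73, 130, 165, 176, 246, 255, 255, 255, 250, 255, 255]
255 [255, 255, 250, 255, 251, 97, 167, 174, 175, 173, 175, 176, 173, 174, 179, 174, 142, 110, 127, 133, 134, 142, 149, 152, 173, 175, 170, 171, 171, 172, 169, 153, 143, 166, 205, 255, 255, 255, 255, 255, 255, 255]
260 [255, 255, 237, 255, 196, 172, 173, 176, 173, 176, 156, 109, 70, 60, 60, 57, 58, 58, 58, 58, 57, 57, 57, 57, 57, 60, 81, 133, 171, 173, 171, 166, 164, 171, 239, 255, 255, 255, 255, 255, 255, 255]
```

Emit:
{"name": "drive_tool", "arguments": {
  "rows": [
    [0,0,0,0.0007,0.0014,0,0],
    [0,0,0,0,0,0.03,0],
    [0,0,0,0,0,0,0],
    [0,0,0,0,0,0.008,0],
    [0,0,0,0,0,0.008,0],
    [0,0,0,0,0,0,0]
  ]
}}

```text
time: 33.03
tool_pos: [0.5087, -0.3729, 0.0964]
tcp_rot: [-2.002, -2.42, -0.0]
wrist_force: [1.1, -1.3, -2.4]
width: 0.618
grip_force: 63.7
```

Emit:
{"name": "drive_tool", "arguments": {
  "rows": [
    [0,0,0,0,0,0.006,0],
    [0,0,0,0,0,0.006,0],
    [0,0,0,0,0,0,0],
    [0,0,0,0,0,0,0]
  ]
}}

```text
time: 33.37
tool_pos: [0.5088, -0.3731, 0.0853]
tcp_rot: [-2.002, -2.42, -0.0]
wrist_force: [1.2, 0.1, -1.3]
width: 0.614
grip_force: 63.9
```

Emit:
{"name": "drive_tool", "arguments": {
  "rows": [
    [0,0,0,0,0,0.002,0],
    [0,0,0,0,0,0,0],
    [0,0,0,0,0,0,0]
  ]
}}

```text
time: 33.62
tool_pos: [0.5089, -0.3733, 0.0837]
tcp_rot: [-2.002, -2.421, 0.0]
wrist_force: [-0.2, 0.3, -2.0]
width: 0.62
grip_force: 63.9
```

Emit:
{"name": "drive_tool", "arguments": {
  "rows": [
    [0,0,0,0,0,0.001,0],
    [0,0,0,0,0,0,0]
  ]
}}

```text
time: 33.78
tool_pos: [0.5088, -0.3732, 0.0825]
tcp_rot: [-2.002, -2.421, 0.0]
wrist_force: [0.4, 0.5, -2.3]
width: 0.62
grip_force: 63.9
```

Emit:
{"name": "drive_tool", "arguments": {
  "rows": [
    [0,0,0,0,0,0.001,0],
    [0,0,0,0,0,0,0]
  ]
}}

```text
time: 33.95
tool_pos: [0.5088, -0.3732, 0.0814]
tcp_rot: [-2.002, -2.421, 0.0]
wrist_force: [0.5, -0.4, -1.8]
width: 0.616
grip_force: 63.9
```

Emit:
{"name": "drive_tool", "arguments": {
  "rows": [
    [0,0,0,0,0,0.001,0],
    [0,0,0,0,0,0,0]
  ]
}}

```text
time: 34.12
tool_pos: [0.509, -0.3734, 0.0809]
tcp_rot: [2.002, 2.421, -0.0]
wrist_force: [-0.3, -0.0, -0.2]
width: 0.621
grip_force: 64.1
```

Emit:
{"name": "drive_tool", "arguments": {
  "rows": [
    [0,0,0,0,0,0.001,0],
    [0,0,0,0,0,0,0]
  ]
}}

```text
time: 34.28
tool_pos: [0.509, -0.3736, 0.0808]
tcp_rot: [2.002, 2.42, -0.0]
wrist_force: [-0.7, 0.7, 3.7]
width: 0.616
grip_force: 64.6
```

Emit:
{"name": "drive_tool", "arguments": {
  "rows": [
    [0,0,0,0,0,0,0.7],
    [0,0,0,0,0,0,0.85],
    [0,0,0,0,0,0,1],
    [0,0,0,0,0,0,1],
    [0,0,0,0,0,0,1],
    [0,0,0,0,0,-0.02,1],
    [0,0,0,0,0,-0.035,1],
    [0,0,0,0,0,-0.035,1]
  ]
}}

```text
time: 34.95
tool_pos: [0.5075, -0.372, 0.1683]
tcp_rot: [-1.999, -2.417, 0.0]
wrist_force: [0.6, -0.4, -0.1]
width: 0.998
grip_force: 0.0
```

Emit:
{"name": "drive_tool", "arguments": {
  "rows": [
    [0,0,0,0,0,-0.035,1],
    [0,0,0,-0.035,0,0,1],
    [0,0,0,-0.035,0,0,1],
    [0,0,0,-0.035,0,0,1],
    [0,0,0,-0.035,0,0,1],
    [0,0,0,-0.035,0,0,1],
    [0,0,0,0,0,0,1],
    [0,0,0,0,0,0,1]
  ]
}}

```text
time: 35.62
tool_pos: [0.5411, -0.5466, 0.2027]
tcp_rot: [-2.004, -2.417, -0.0]
wrist_force: [0.0, 0.9, -0.5]
width: 1.003
grip_force: 0.0
```

```bash
python3 - <<'E'
from h import *
t=read_camera("top")["color"]; s=read_camera("scene")["color"]
o=np.vstack([cv2.resize(t[130:290,100:550],(800,284)),cv2.resize(s[160:330,80:540],(800,296))])
cv2.imwrite("pics/end.png",o[:,:,::-1]); st=status.read_state(); print(st["tool_pos"],st["wrist_force"],st["time"])
E
```

```text
[ 0.54149464 -0.54446851  0.20385475] [-0.29548508 -0.16077083  1.17763337] 35.7167
```

View pics/end.png

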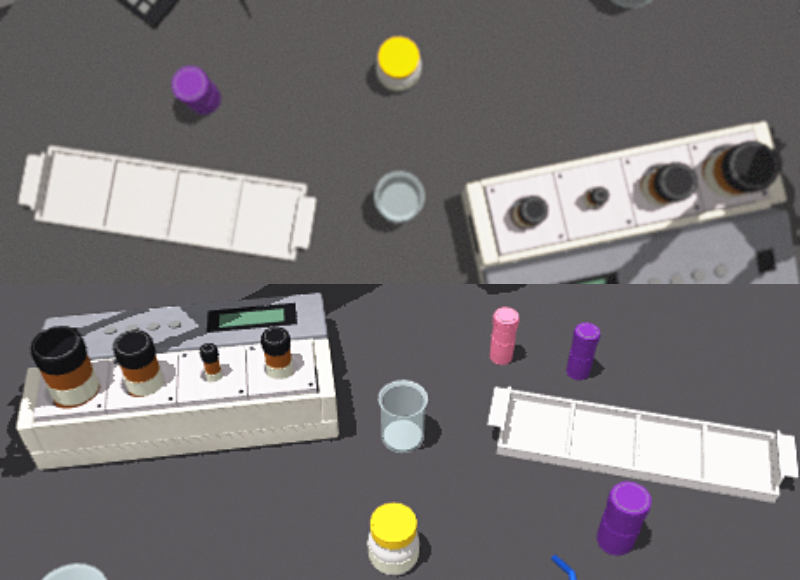

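The final picture shows the carrier empty and all four containers upright in their matching bores, in the top half at about (530,210), (597,195), (668,182) and (748,165). The beaker (400,197) and the yellow-lidded jar (399,62) stand where they were, and the look-alikes are untouched.

```bash
python3 -c "
from workcell import workorder; print(workorder.finish_job())"
```

```text
the job is handed in; nothing more can be done
None
```

All four amber vials and jars stand upright on the floors of their matching bores, the beaker, yellow-lidded jar and look-alikes were left alone, and the job was handed in at about 36 s of the 109 s allowed.

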